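# Turn over the clip lid, set it on the food box and fold its four clips shut

## Task

The washed lid of the small white food box lies inside-up on the worktop. Turn the lid the right way up, set it fully down on the box where the box stands, and fold its four clip flaps right down until each snaps under the rail round the box; leave the other things as they are.

Things in the scene. Friction and masses are not known exactly. Their poses are not given: they have to be found in the camera images.
- lid_center (a point): centre (half-way up) of the loose white plastic clip lid, 110 mm long (x) by 60 wide (y) by 23 high, 0.25 kg, open below like a tray; z points out of its OPEN UNDERSIDE: up at the start (lid on its top face), down when right way up. Straight sides; grasp across the width, within 25 mm of the middle of the length (flaps beyond). It can stand on either end, a flat 23 by 60 mm face (tips at about 8 degrees)
- lid_seat (a point): point of the lid that rests on the middle of the box's rim plane: mid-length, mid-width, 4 mm under the top face, same axes as the lid's centre. With the lid on, its top face is 4 mm above the rim and its centre 7.5 mm below it. The lid's mouth is 106 by 56 mm inside, tapering over 12 mm to 102 by 52 mm at the grey seal. Either way round fits
- box_rim (a point): middle of the top rim of the loose open white porcelain food box, 0.75 kg, rim 60 mm above the worktop, outside 99 mm long (x) by 49 wide (y) there; z up. The lid goes over the outside of the rim. A rail runs round the box 20.5 to 23.5 mm under the rim, 111 by 63 mm over all; the lid's lower edge stops 1.5 mm above it and the flaps hook under it
- flap_1_tip (a point): on the mid-plane of flap 1 of the lid, 20 mm from its hinge line. All four flaps are alike: 22 mm wide, 2.5 mm thick, reaching 26 mm from the hinge, centred 38 mm along the lid's x either side of the middle, two on each long side; hinge line 30.5 mm from the middle in y, 7 mm under the top face. Lid over all: 113 mm wide with flaps out, 70 mm with flaps folded
- flap_2_tip (a point): the same point of flap 2. On the seated lid the folded flaps hang from 57 down to 31 mm above the worktop. They swing easily to 1.4 or 1.48 rad, where a nose inside meets the rail; an inward push of 3 to 6 N on the lower half (35 to 45 mm above the worktop) snaps it under and it stays, at about 1.55. They catch only with the lid fully down
- flap_3_tip (a point): the same point of flap 3
- flap_4_tip (a point): the same point of flap 4
- flap_1 (a joint): hinge of flap 1, at +x, +y of the lid's axes. 0 = flap straight out sideways, parallel to the top face; grows as it folds towards the lid's open underside; 1.57 = folded flat along the side (stop at 1.6). Light friction (0.5 N at its end) holds it where it is left
- flap_2 (a joint): hinge of flap 2, at -x, +y of the lid's axes. 0 = flap straight out sideways, parallel to the top face; grows as it folds towards the lid's open underside; 1.57 = folded flat along the side (stop at 1.6). Light friction (0.5 N at its end) holds it where it is left
- flap_3 (a joint): hinge of flap 3, at +x, -y of the lid's axes. 0 = flap straight out sideways, parallel to the top face; grows as it folds towards the lid's open underside; 1.57 = folded flat along the side (stop at 1.6). Light friction (0.5 N at its end) holds it where it is left
- flap_4 (a joint): hinge of flap 4, at -x, -y of the lid's axes. 0 = flap straight out sideways, parallel to the top face; grows as it folds towards the lid's open underside; 1.57 = folded flat along the side (stop at 1.6). Light friction (0.5 N at its end) holds it where it is left
- steel_cup: straight steel cup, 76 mm wide, 102 mm high, loose bystander; origin at the centre of its underside
- kitchen_timer: round wind-up kitchen timer, 63 mm wide, 56 mm high, loose bystander; origin at the centre of its underside
- label_roll: roll of labels standing on its end, 60 mm wide, 30 mm high, loose bystander; origin at the centre of its underside
Things that resemble listed ones, but are neither listed nor needed, are in the scene too. Of the things like the part that bears lid_center, leave any that is green or pink; of the rest the larger one is meant.

How it is judged:
By the outcome, as a careful person would: the job done as asked, in the order asked, and still so for the second after the job is handed in, with the robot touching nothing.
It also fails if it takes over 72 s, if anything falls off the work surface, if the arm or the gripper's body presses on something with over 40 N, if the wrist force passes 120 N, or if a joint passes its speed limit or range.

## Robot

A 6-joint arm with a two-finger parallel gripper is mounted at the origin on a cart in front of the work surface, level with it; the furniture and walls round the work are solid. World frame = base frame: x ahead of the robot, y to its left, z up, the work surface at z = 0. Lengths are in mm, angles in rad, forces in N, time in s.
With the tool pointing down it reaches from about 300 to 775 mm from the base axis. Payload 14.6 kg.
Tool frame: the origin (TCP) lies midway between the tips of the shut fingers; the grasp point (between the pads) lies 19 mm behind it; z points along the fingers, y is the direction in which the jaws open and shut (so a half turn about z gives the same grasp; the last joint's range is limited). The gripper opens to 94 mm and grips with 3 to 60 N. Pads are 16 mm wide; open, the fingers measure 119 mm over their backs; the gripper's body (75 mm by 177 mm) begins 78 mm behind the grasp point.
Start: joints at [1.107, 0.3, 1.521, -0, 1.321, -0.067], TCP at [212.554, 507.257, 205.446] pointing down, gripper open.
Joint ranges: [-3.03, 3.03], [-0.79, 2.21], [0.23, 2.52], [-1.04, 4.18], [0, 3.07], [-2.55, 2.55]. Speed limits (rad/s): [2.22, 2.22, 2.57, 3.14, 3.14, 3.14].

## Interface

Orientations are given as [roll, pitch, yaw] about the fixed x, y, z axes, in that order (R = Rz(yaw) Ry(pitch) Rx(roll)).
In Python, from cell import manip gives the robot as it stands.
- The arm moves only by the tool play_rows, never from a script. Its argument "commands" is a list of rows, each an object of numbers: "x", "y", "z": the shift along the tool's x, y, z in m; "wx", "wy", "wz": the turn, a rotation vector about the tool's x, y, z in degrees; "grip": the opening, from 0 (shut) to 1 (fully open). In form: [{"x": .., "y": .., "z": .., "wx": .., "wy": .., "wz": .., "grip": ..}, ...]. A call has 1 to 20 rows; each row shifts and turns the commanded pose from where the row before left it, along the tool's axes as they then stand; what a row does not reach is not made up. A row lasts 1/8 s, in which the tool goes at most 62.5 mm and 10.7 degrees, less where a joint would pass 70% of its speed; a pose out of reach is approached as far as the arm can. A call is refused whole if a number of a shift passes 0.0625 or a number of a turn 10.7, either way. A call with a gripper value outside its range is refused whole. The fingers move at their own pace and stop on an object; "squeeze" is the grip in N (left out, the last holds). Time passes only in rows, so rows that do not move let the fingers close. It gives the time, the measured TCP pose, the force and the opening at its end, in the units of the state.
- manip.read_state(): the state, without advancing time (a new reading comes with each control period).
- manip.camera(name): name is "scene" or "side" or "wrist"; returns (picture, depth): 384x512x3 uint8, red, green, blue; 384x512 float32, mm along the optical axis (not along the pixel's ray), 0 where there is no reading.
- manip.camera_info(name): a dict with "intrinsics" (3x3 intrinsics, pixels), "camera_from_world" (4x4, takes a point from world to camera coordinates); the wrist camera has in their place "tool_from_camera" (4x4, takes a point from camera to tool coordinates, whose origin is the TCP and whose axes are the flange's). Camera axes: x right, y up, looking along -z (the intrinsics and any distortion apply to the point x, -y, -z); pixel columns grow to the right and rows downward; lengths in mm; the calibration is good to about 2 mm. A picture is of the moment at which its call begins: read the wrist's pose just before it. camera_info takes no time and is no camera call.
- manip.sign_off(): hands the job in, once; it reports no verdict.
The state is a dict: "clock": time; "joints": joint angles; "qd": joint speeds; "effort": joint torques, N m; "eef_pos": TCP position; "eef_rot": TCP orientation; "wrist_force": force on the tool from outside, world axes, zero at the start; "moment": the same for the moment, N m; "finger_gap": finger opening in mm.
Only numpy, scipy, OpenCV 4.12 (cv2) and the standard library are available. Lean on these libraries where they do the work, as an engineer would, in place of code of your own. Each camera call takes 0.05 s, during which the arm holds its last target.

## Working session

There is one attempt and no reset: what is moved stays moved. The work goes in short steps, Python scripts to look and compute and a tool call to move; the robot and the scene stay as the last step left them, time stands still between calls to the robot, and variables do not carry over. Pictures are saved under pics/ and viewed, and the job is handed in when it is done.

Besides the shell and the picture viewer there is one more tool, called after "Call:" in YAML: its name, and indented under it one key for each argument. play_rows: Moves the arm, as the interface text tells. Its arguments: {"type":"object","properties":{"commands":{"type":"array"},"squeeze":{"type":"number"}},"required":["commands"]}

```bash
ls; mkdir -p pics
cat > h.py <<'E'
import numpy as np, cv2
from scipy.spatial.transform import Rotation as R
from cell import manip
def ext(name, st=None):
    i=manip.camera_info(name); K=np.array(i["intrinsics"])
    if name=="wrist":
        T=np.eye(4); T[:3,:3]=R.from_euler('xyz',st["eef_rot"]).as_matrix(); T[:3,3]=st["eef_pos"]
        W=T@np.array(i["tool_from_camera"])
    else: W=np.linalg.inv(np.array(i["camera_from_world"]))
    return K,W,i
def shot(name,fn):
    st=manip.read_state(); p,d=manip.camera(name)
    cv2.imwrite(f"pics/{fn}.png",p[:,:,::-1]); K,W,i=ext(name,st)
    np.savez(f"pics/{fn}.npz",p=p,d=d,K=K,W=W)
    return p,d,K,W
def load(fn):
    z=np.load(f"pics/{fn}.npz"); return z["p"],z["d"],z["K"],z["W"]
def ray(K,W,u,v):
    d=np.array([(u-K[0,2])/K[0,0],-(v-K[1,2])/K[1,1],-1.0]); return W[:3,3],W[:3,:3]@d
def onz(K,W,u,v,z):
    o,d=ray(K,W,u,v); return o+d*(z-o[2])/d[2]
def cloud(d,K,W):
    v,u=np.mgrid[:d.shape[0],:d.shape[1]]
    c=np.stack([(u-K[0,2])/K[0,0]*d,-(v-K[1,2])/K[1,1]*d,-d],-1)
    P=c@W[:3,:3].T+W[:3,3]; P[d<=0]=np.nan; return P
E
python3 - <<'E'
from h import *
for n in("scene","side","wrist"):
    p,d,K,W=shot(n,n+"0"); print(n,W[:3,3].round(),(-W[:3,2]).round(2),K[0,0],manip.camera_info(n).keys())
print(manip.read_state())
E
```

```text
pics
scene [ 101. -497.  632.] [ 0.57  0.51 -0.64] 359.66713264770647 dict_keys(['intrinsics', 'camera_from_world'])
side [318. 708. 518.] [ 0.34 -0.8  -0.49] 368.567471428446 dict_keys(['intrinsics', 'camera_from_world'])
wrist [135. 540. 384.] [ 0.26 -0.11 -0.96] 271.8424801314799 dict_keys(['intrinsics', 'tool_from_camera'])
{'clock': 0.15, 'joints': array([ 1.10740012e+00,  3.00340054e-01,  1.52141423e+00, -3.61055814e-05,
        1.32066510e+00, -6.66100417e-02]), 'qd': array([ 2.70090312e-04, -1.96762154e-03, -2.80319264e-04, -4.16631973e-05,
       -2.91142531e-03,  2.35972234e-03]), 'effort': array([-1.53953188e-03, -5.31960297e+01, -3.52819920e+01,  7.06751319e-02,
        2.36425479e-02, -4.71671547e-05]), 'eef_pos': array([212.48588596, 507.09908411, 205.02879359]), 'eef_rot': array([-3.14076543e+00, -2.01307488e-05,  2.74481543e+00]), 'wrist_force': array([ 0.27454186,  0.29331857, -0.14239547]), 'moment': array([-0.03437687, -0.03059931,  0.04935123]), 'finger_gap': 94.21371380878327}
```

View pics/scene0.png

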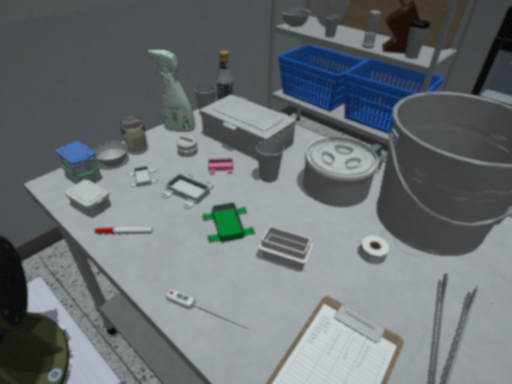

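View pics/side0.png

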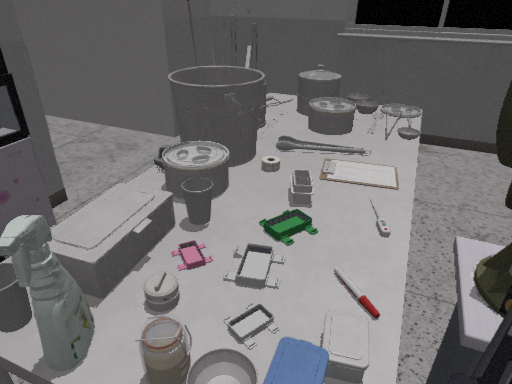

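View pics/wrist0.png

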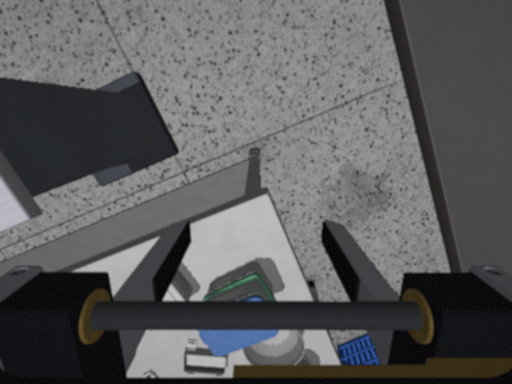

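Run:
```python
from h import *
p,d,K,W=load("scene0"); q,e,L,V=load("side0")
a=cv2.resize(p[155:275,130:330],None,fx=4,fy=4,interpolation=2)[:,:,::-1]
b=cv2.resize(q[155:345,150:340],None,fx=3,fy=3,interpolation=2)[:,:,::-1]
cv2.imwrite("pics/za.png",a);cv2.imwrite("pics/zb.png",b)
P=cloud(d,K,W);Q=cloud(e,L,V)
for u,v in[(187,189),(175,189),(143,176),(287,240),(270,246),(88,195),(268,160),(187,145),(374,248),(227,222),(190,230)]:print("sc",u,v,P[v,u].round(1))
for u,v in[(256,264),(302,187),(347,345),(198,205),(160,290),(270,163),(300,230)]:print("si",u,v,Q[v,u].round(1))
```

```text
sc 187 189 [547.9 154.6   1. ]
sc 175 189 [512.6 158.5  19.7]
sc 143 176 [497.3 289.6   3. ]
sc 287 240 [ 562.6 -183.5   35.3]
sc 270 246 [ 514.1 -174.2   47.7]
sc 88 195 [330.2 265.1  48.1]
sc 268 160 [718.7  10.8  81.8]
sc 187 145 [652.7 276.3  42.5]
sc 374 248 [ 702.6 -330.6    7.6]
sc 227 222 [531.5 -21.    4.1]
sc 190 230 [ 4.533e+02  2.750e+01 -2.000e-01]
si 256 264 [546.8 141.5   4.4]
si 302 187 [ 533.  -141.8   54.5]
si 347 345 [330.1 306.   47.6]
si 198 205 [731.8  61.3  61.5]
si 160 290 [658.6 320.9  44.7]
si 270 163 [ 684.1 -302.8   29.3]
si 300 230 [498.2 -20.3   2.9]
```

View pics/za.png

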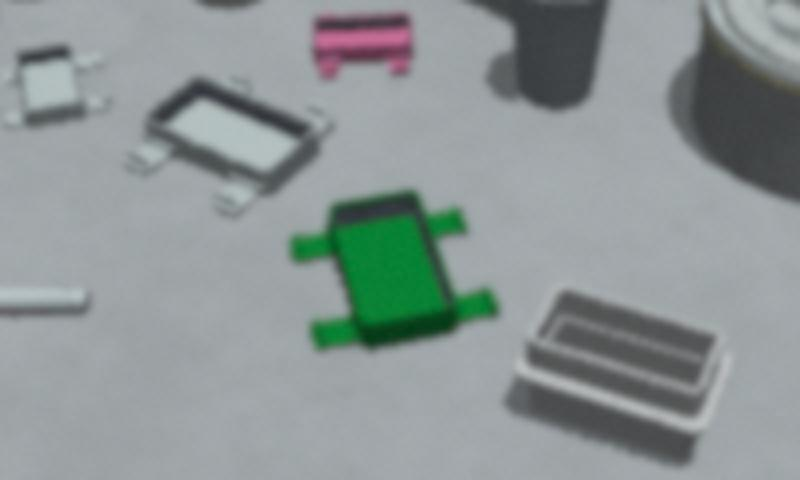

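View pics/zb.png

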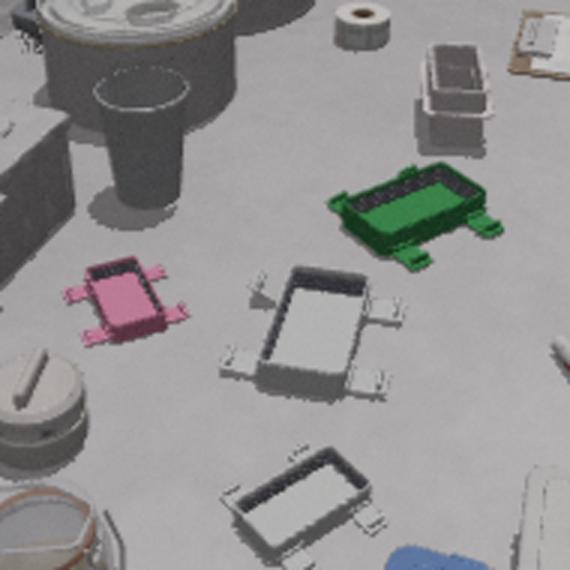

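```bash
cat > m.py <<'E'
from h import *
p,d,K,W=load("scene0"); q,e,L,V=load("side0")
P=cloud(d,K,W).reshape(-1,3);Q=cloud(e,L,V).reshape(-1,3)
for nm,C in(("scene",P),("side",Q)):
    for lab,cx,cy,r,z0,z1 in(("lid",545,150,75,15,32),("lidall",545,150,90,4,32),("box",540,-165,85,52,68),("rail",540,-165,90,33,43),("small",497,289,60,8,30)):
        m=(np.hypot(C[:,0]-cx,C[:,1]-cy)<r)&(C[:,2]>z0)&(C[:,2]<z1)
        if m.sum()<10: print(nm,lab,m.sum());continue
        c,s,a=cv2.minAreaRect(C[m,:2].astype(np.float32)); print(nm,lab,m.sum(),np.round(c,1),np.round(s,1),round(a,1),np.percentile(C[m,2],[5,50,95]).round(1))
E
python3 m.py
```

```text
scene lid 240 [555.8 149.7] [ 86.5 111.6] 9.5 [15.2 19.6 23.1]
scene lidall 710 [542.1 147.9] [112.7 113.4] 10.4 [ 4.4 11.2 22. ]
scene box 361 [ 545.3 -191.8] [52.2 98.8] 19.2 [52.6 57.6 60.1]
scene rail 450 [ 544.8 -191.8] [ 62.2 110.9] 19.8 [35.2 38.4 42.3]
scene small 92 [486.5 293.2] [79.3 56. ] 62.4 [ 8.3 12.4 15.6]
side lid 357 [558.4 153.1] [ 85.9 112.6] 11.3 [15.5 20.2 24.3]
side lidall 1385 [546.2 151.2] [114.2 113.8] 11.0 [ 4.2  7.5 23. ]
side box 165 [ 548.3 -189.5] [ 49.1 106. ] 20.4 [52.7 58.2 61.3]
side rail 176 [ 546.4 -184.6] [ 62.7 109.1] 19.6 [35.  39.9 42.3]
side small 377 [494.9 292.6] [76.  69.1] 62.9 [ 8.4 12.3 16.3]
```

Call:
play_rows:
  commands:
    - {"x": -0.055,"y": -0.025,"grip": 1}
    - {"x": -0.055,"y": -0.025}
    - {"x": -0.055,"y": -0.025}
    - {"x": -0.055,"y": -0.025}
    - {"x": -0.055,"y": -0.025}
    - {"x": -0.055,"y": -0.025}
    - {"x": -0.055,"y": -0.025}
    - {"x": -0.055,"y": -0.025}
    - {"wz": 9.5}
    - {"wz": 9.5}
    - {"wz": 9.5}
    - {"wz": 9.5}
    - {"wz": 9.5}
    - {"wz": 9.5}
    - {}

```text
$.commands[0]: bad value
```

Run:
```python
from h import *
p,d,K,W=shot("wrist","w1"); s=manip.read_state(); print(s["joints"].round(3),s["eef_pos"].round(1),np.degrees(s["eef_rot"]).round(1),s["clock"])
```

```text
[ 1.107  0.3    1.521  0.     1.321 -0.067] [212.5 507.1 205.1] [-180.    -0.   157.3] 0.2
```

View pics/w1.png

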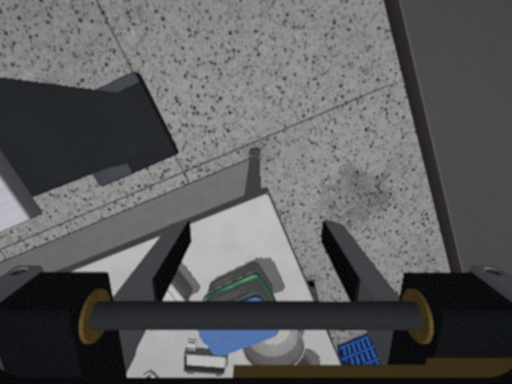

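Call:
play_rows:
  commands:
    - {"x": -0.055,"y": -0.025,"z": 0.0,"wx": 0.0,"wy": 0.0,"wz": 0.0,"grip": 1.0}
    - {"x": -0.055,"y": -0.025,"z": 0.0,"wx": 0.0,"wy": 0.0,"wz": 0.0,"grip": 1.0}
    - {"x": -0.055,"y": -0.025,"z": 0.0,"wx": 0.0,"wy": 0.0,"wz": 0.0,"grip": 1.0}
    - {"x": -0.055,"y": -0.025,"z": 0.0,"wx": 0.0,"wy": 0.0,"wz": 0.0,"grip": 1.0}
    - {"x": -0.055,"y": -0.025,"z": 0.0,"wx": 0.0,"wy": 0.0,"wz": 0.0,"grip": 1.0}
    - {"x": -0.055,"y": -0.025,"z": 0.0,"wx": 0.0,"wy": 0.0,"wz": 0.0,"grip": 1.0}
    - {"x": -0.055,"y": -0.025,"z": 0.0,"wx": 0.0,"wy": 0.0,"wz": 0.0,"grip": 1.0}
    - {"x": -0.055,"y": -0.025,"z": 0.0,"wx": 0.0,"wy": 0.0,"wz": 0.0,"grip": 1.0}
    - {"x": 0.0,"y": 0.0,"z": 0.0,"wx": 0.0,"wy": 0.0,"wz": 9.5,"grip": 1.0}
    - {"x": 0.0,"y": 0.0,"z": 0.0,"wx": 0.0,"wy": 0.0,"wz": 9.5,"grip": 1.0}
    - {"x": 0.0,"y": 0.0,"z": 0.0,"wx": 0.0,"wy": 0.0,"wz": 9.5,"grip": 1.0}
    - {"x": 0.0,"y": 0.0,"z": 0.0,"wx": 0.0,"wy": 0.0,"wz": 9.5,"grip": 1.0}
    - {"x": 0.0,"y": 0.0,"z": 0.0,"wx": 0.0,"wy": 0.0,"wz": 9.5,"grip": 1.0}
    - {"x": 0.0,"y": 0.0,"z": 0.0,"wx": 0.0,"wy": 0.0,"wz": 9.5,"grip": 1.0}
    - {"x": 0.0,"y": 0.0,"z": 0.0,"wx": 0.0,"wy": 0.0,"wz": 0.0,"grip": 1.0}

```text
clock: 2.08
eef_pos: [541.0, 152.8, 205.3]
eef_rot: [-3.141, 0.0, 1.751]
wrist_force: [0.3, 0.1, 0.2]
finger_gap: 94.2
```

Run:
```python
from h import *
p,d,K,W=shot("wrist","w2"); s=manip.read_state(); print(s["joints"].round(3),s["eef_pos"].round(1),np.degrees(s["eef_rot"]).round(1),s["clock"])
```

```text
[ 0.21   0.327  1.485 -0.     1.329  0.027] [541.  152.7 205.3] [-180.     0.   100.5] 2.125
```

View pics/w2.png

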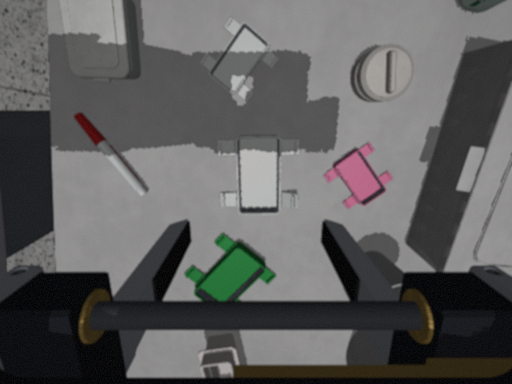

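Run:
```python
from h import *
p,d,K,W=load("w2"); cv2.imwrite("pics/z2.png",cv2.resize(p[120:225,200:320],None,fx=6,fy=6,interpolation=cv2.INTER_CUBIC)[:,:,::-1][:600])
C=cloud(d,K,W)
m=(np.hypot(C[...,0]-547,C[...,1]-150)<90)&(C[...,2]>3.5)&(C[...,2]<35)
X=C[m]; print(m.sum(),[np.round(t,1) for t in cv2.minAreaRect(X[:,:2].astype(np.float32))])
# body frame 100.5
for a in(100.5,):
    ax=np.array([np.cos(np.radians(a)),np.sin(np.radians(a))]);ay=np.array([-ax[1],ax[0]])
    for z0,z1 in((4,12),(12,19),(19,30)):
        Y=X[(X[:,2]>z0)&(X[:,2]<z1)][:,:2]-[547,150]; print(z0,len(Y),np.percentile(Y@ax,[1,99]).round(1),np.percentile(Y@ay,[1,99]).round(1))
for u,v in((225,148),(292,147),(229,199),(289,200),(258,175)): print(C[v,u].round(1))
```

```text
3647 [array([544.6, 150.9]), array([114.6, 109.4]), np.float64(11.0)]
4 2169 [-50.8  50.9] [-52.8  58.1]
12 433 [-52.2  56. ] [-53.2  54. ]
19 409 [-53.   55.3] [-47.1  32.3]
[492.8 178.1   5.9]
[584.1 196.    5.6]
[509.5 105.4   5.8]
[595.6 120.9  10.2]
[545.  147.6   2.1]
```

View pics/z2.png

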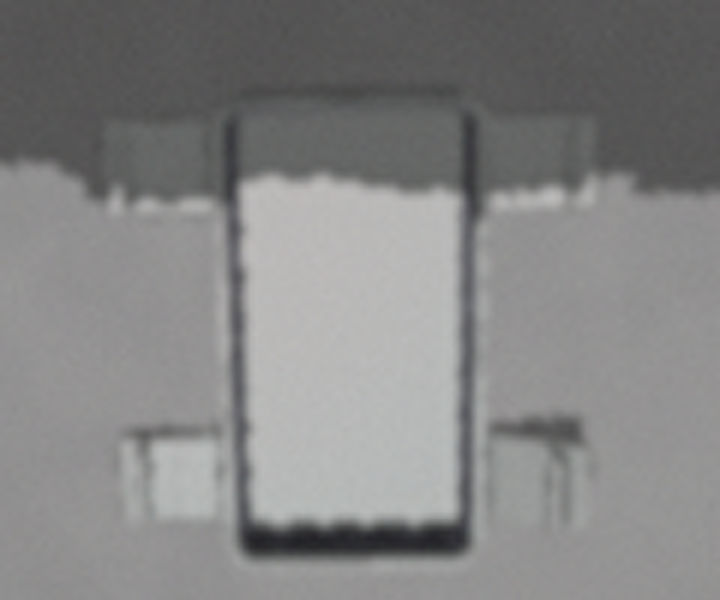

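Call:
play_rows:
  commands:
    - {"x": 0.0,"y": 0.0,"z": 0.0,"wx": 0.0,"wy": -9.0,"wz": 0.0,"grip": 1.0}
    - {"x": 0.0,"y": 0.0,"z": 0.0,"wx": 0.0,"wy": -9.0,"wz": 0.0,"grip": 1.0}
    - {"x": 0.0,"y": 0.0,"z": 0.0,"wx": 0.0,"wy": -9.0,"wz": 0.0,"grip": 1.0}
    - {"x": 0.0,"y": 0.0,"z": 0.0,"wx": 0.0,"wy": -9.0,"wz": 0.0,"grip": 1.0}
    - {"x": 0.0,"y": 0.0,"z": 0.0,"wx": 0.0,"wy": -9.0,"wz": 0.0,"grip": 1.0}
    - {"x": 0.0,"y": 0.0,"z": 0.0,"wx": 0.0,"wy": 0.0,"wz": 0.0,"grip": 1.0}

```text
clock: 2.88
eef_pos: [540.4, 153.9, 203.6]
eef_rot: [-3.133, 0.786, 1.76]
wrist_force: [0.5, -0.0, 0.3]
finger_gap: 93.9
```

```bash
cat >> h.py <<'E'
def st():
    s=manip.read_state(); M=R.from_euler('xyz',s["eef_rot"]).as_matrix()
    print("J",s["joints"].round(3),"p",s["eef_pos"].round(1),"F",s["wrist_force"].round(1),"gap",round(s["finger_gap"],1),"t",round(s["clock"],2))
    print(M.round(3)); return s,M
E
python3 - <<'E'
from h import *
s,M=st()
p,d,K,W=load("w2")
f=lambda c,r:(c/6+200-.5+.08,r/6+120-.5+.08)
pts={n:onz(K,W,*f(*c),23) for n,c in dict(TL=(230,110),BL=(238,545),TR=(474,108),BR=(474,545),T=(352,88),B=(356,557),L=(232,330),Rr=(478,330)).items()}
for n,q in pts.items(): print(n,q.round(1))
T,B,L,Q=[pts[k][:2] for k in("T","B","L","Rr")]
print("len",np.linalg.norm(T-B),"mid",(T+B)/2,"wid",np.linalg.norm(L-Q),(L+Q)/2)
E
```

```text
J [ 0.534  0.508  1.425 -0.725  1.551  0.494] p [540.4 153.9 203.6] F [ 0.5 -0.   0.3] gap 93.9 t 2.88
[[-0.133  0.983  0.125]
 [ 0.694  0.183 -0.696]
 [-0.708 -0.006 -0.707]]
TL [509.  196.7  23. ]
BL [527.1  97.   23. ]
TR [561.4 206.7  23. ]
BR [582.  106.9  23. ]
T [534.4 206.1  23. ]
B [555.1  99.   23. ]
L [517.4 148.2  23. ]
Rr [572.4 158.1  23. ]
len 109.1296040236831 mid [544.75806313 152.56258901] wid 55.891710096613764 [544.86446152 153.13631392]
```

Call:
play_rows:
  commands:
    - {"x": 0.033,"y": 0.0013,"z": 0.036,"wx": 0.0,"wy": 0.0,"wz": 0.0,"grip": 1.0}
    - {"x": 0.033,"y": 0.0013,"z": 0.036,"wx": 0.0,"wy": 0.0,"wz": 0.0,"grip": 1.0}
    - {"x": 0.033,"y": 0.0013,"z": 0.036,"wx": 0.0,"wy": 0.0,"wz": 0.0,"grip": 1.0}
    - {"x": 0.011,"y": 0.0013,"z": 0.013,"wx": 0.0,"wy": 0.0,"wz": 0.0,"grip": 1.0}
    - {"x": 0.0,"y": 0.0,"z": 0.0,"wx": 0.0,"wy": 0.0,"wz": 0.0,"grip": 1.0}
    - {"x": 0.0,"y": 0.0,"z": 0.0,"wx": 0.0,"wy": 0.0,"wz": 0.0,"grip": 1.0}

```text
clock: 3.62
eef_pos: [548.5, 146.4, 44.2]
eef_rot: [3.138, 0.784, 1.747]
wrist_force: [-0.3, 0.2, -0.6]
finger_gap: 94.0
```

Run:
```python
from h import *
s,M=st(); print(M.T@(np.array([546.1,145.2,8])-s["eef_pos"]))
shot("scene","s3");p,d,K,W=load("s3");cv2.imwrite("pics/s3z.png",cv2.resize(p[60:260,100:320],None,fx=3.5,fy=3,interpolation=2)[:,:,::-1])
```

```text
J [ 0.517  0.723  1.498 -0.758  1.324  0.688] p [548.5 146.4  44.2] F [-0.3  0.2 -0.6] gap 94.0 t 3.62
[[-0.124  0.984  0.128]
 [ 0.697  0.178 -0.694]
 [-0.706  0.003 -0.708]]
[24.96825175 -2.69087557 26.17540292]
```

View pics/s3z.png

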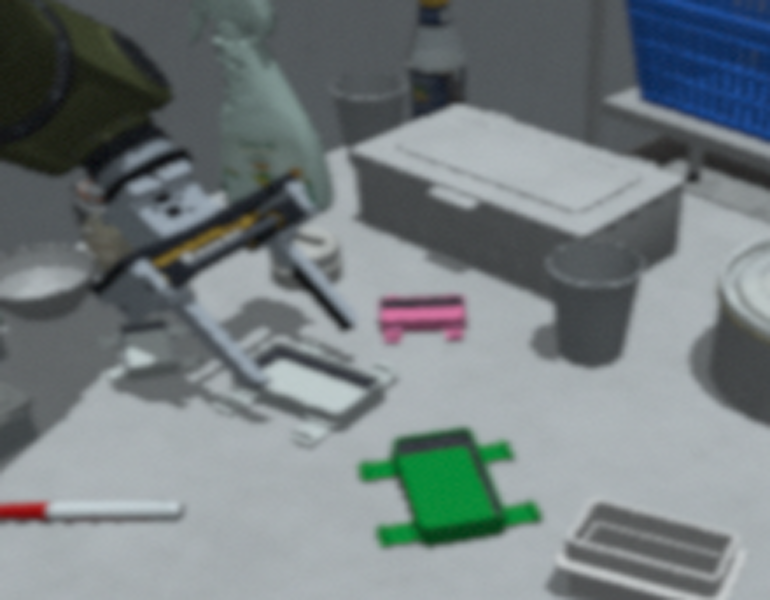

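Call:
play_rows:
  commands:
    - {"x": 0.013,"y": -0.0014,"z": 0.013,"wx": 0.0,"wy": 0.0,"wz": 0.0,"grip": 1.0}
    - {"x": 0.012,"y": -0.0013,"z": 0.013,"wx": 0.0,"wy": 0.0,"wz": 0.0,"grip": 1.0}
    - {"x": 0.0,"y": 0.0,"z": 0.0,"wx": 0.0,"wy": 0.0,"wz": 0.0,"grip": 1.0}
    - {"x": 0.0,"y": 0.0,"z": 0.0,"wx": 0.0,"wy": 0.0,"wz": 0.0,"grip": 1.0}

```text
clock: 4.18
eef_pos: [545.1, 144.9, 5.7]
eef_rot: [-3.142, 0.786, 1.75]
wrist_force: [-1.0, -0.4, 8.3]
finger_gap: 93.9
```

Run:
```python
from h import *
s,M=st(); print(M.T@(np.array([546.1,145.2,8])-s["eef_pos"]))
```

```text
J [ 0.518  0.782  1.507 -0.771  1.279  0.735] p [545.1 144.9   5.7] F [-1.  -0.4  8.3] gap 93.9 t 4.17
[[-0.126  0.984  0.126]
 [ 0.695  0.179 -0.696]
 [-0.708 -0.    -0.706]]
[-1.51202464  1.07340903 -1.71923379]
```

Call:
play_rows:
  commands:
    - {"x": -0.0018,"y": 0.0,"z": -0.0018,"wx": 0.0,"wy": 0.0,"wz": 0.0,"grip": 1.0}
    - {"x": 0.0,"y": 0.0,"z": 0.0,"wx": 0.0,"wy": 0.0,"wz": 0.0,"grip": 0.0}
    - {"x": 0.0,"y": 0.0,"z": 0.0,"wx": 0.0,"wy": 0.0,"wz": 0.0,"grip": 0.0}
    - {"x": 0.0,"y": 0.0,"z": 0.0,"wx": 0.0,"wy": 0.0,"wz": 0.0,"grip": 0.0}
    - {"x": 0.0,"y": 0.0,"z": 0.0,"wx": 0.0,"wy": 0.0,"wz": 0.0,"grip": 0.0}
    - {"x": 0.0,"y": 0.0,"z": 0.0,"wx": 0.0,"wy": 0.0,"wz": 0.0,"grip": 0.0}
  squeeze: 30

```text
clock: 4.92
eef_pos: [545.0, 144.8, 8.5]
eef_rot: [-3.141, 0.785, 1.75]
wrist_force: [0.9, 0.1, -1.4]
finger_gap: 59.8
```

Run:
```python
from h import *
s,M=st()
```

```text
J [ 0.518  0.777  1.508 -0.77   1.281  0.732] p [545.  144.8   8.5] F [ 0.9  0.1 -1.4] gap 59.8 t 4.92
[[-0.126  0.984  0.126]
 [ 0.696  0.178 -0.696]
 [-0.707 -0.    -0.707]]
```

Call:
play_rows:
  commands:
    - {"x": -0.018,"y": 0.0,"z": -0.018,"wx": 0.0,"wy": 0.0,"wz": 0.0,"grip": 0.0}
    - {"x": -0.035,"y": 0.0,"z": -0.035,"wx": 0.0,"wy": 0.0,"wz": 0.0,"grip": 0.0}
    - {"x": -0.035,"y": 0.0,"z": -0.035,"wx": 0.0,"wy": 0.0,"wz": 0.0,"grip": 0.0}
    - {"x": 0.0,"y": 0.0,"z": 0.0,"wx": 0.0,"wy": 9.0,"wz": 0.0,"grip": 0.0}
    - {"x": 0.0,"y": 0.0,"z": 0.0,"wx": 0.0,"wy": 9.0,"wz": 0.0,"grip": 0.0}
    - {"x": 0.0,"y": 0.0,"z": 0.0,"wx": 0.0,"wy": 9.0,"wz": 0.0,"grip": 0.0}
    - {"x": 0.0,"y": 0.0,"z": 0.0,"wx": 0.0,"wy": 9.0,"wz": 0.0,"grip": 0.0}
    - {"x": 0.0,"y": 0.0,"z": 0.0,"wx": 0.0,"wy": 9.0,"wz": 0.0,"grip": 0.0}
    - {"x": 0.0,"y": 0.0,"z": 0.0,"wx": 0.0,"wy": 9.0,"wz": 0.0,"grip": 0.0}
    - {"x": 0.0,"y": 0.0,"z": 0.0,"wx": 0.0,"wy": 9.0,"wz": 0.0,"grip": 0.0}
    - {"x": 0.0,"y": 0.0,"z": 0.0,"wx": 0.0,"wy": 9.0,"wz": 0.0,"grip": 0.0}
    - {"x": 0.0,"y": 0.0,"z": 0.0,"wx": 0.0,"wy": 9.0,"wz": 0.0,"grip": 0.0}
    - {"x": 0.0,"y": 0.0,"z": 0.0,"wx": 0.0,"wy": 9.0,"wz": 0.0,"grip": 0.0}
    - {"x": 0.0,"y": 0.0,"z": 0.0,"wx": 0.0,"wy": 0.0,"wz": 0.0,"grip": 0.0}
    - {"x": 0.0,"y": 0.0,"z": 0.0,"wx": 0.0,"wy": 0.0,"wz": 0.0,"grip": 0.0}

```text
clock: 6.8
eef_pos: [545.1, 145.0, 133.1]
eef_rot: [3.141, -0.782, 1.75]
wrist_force: [1.3, -0.0, -0.7]
finger_gap: 59.7
```

Run:
```python
from h import *
s,M=st(); print(M.T@np.array([0,0,-1]))
shot("side","s4");p,d,K,W=load("s4");cv2.imwrite("pics/s4z.png",cv2.resize(p[100:330,120:380],None,fx=3,fy=2.6,interpolation=2)[:,:,::-1])
shot("scene","s5");p,d,K,W=load("s5");cv2.imwrite("pics/s5z.png",cv2.resize(p[60:260,100:320],None,fx=3.5,fy=3,interpolation=2)[:,:,::-1])
```

```text
J [-0.137  0.53   1.572  0.748  1.399 -0.589] p [545.1 145.  133.1] F [ 1.3 -0.  -0.7] gap 59.7 t 6.8
[[-0.127  0.984 -0.126]
 [ 0.698  0.179  0.694]
 [ 0.705  0.    -0.709]]
[-7.04959067e-01 -6.97814616e-05  7.09247988e-01]
```

View pics/s4z.png

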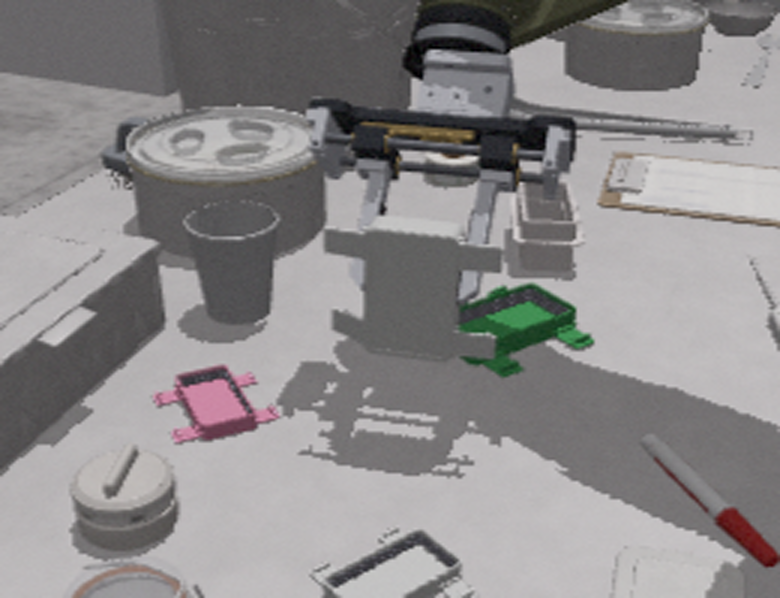

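View pics/s5z.png

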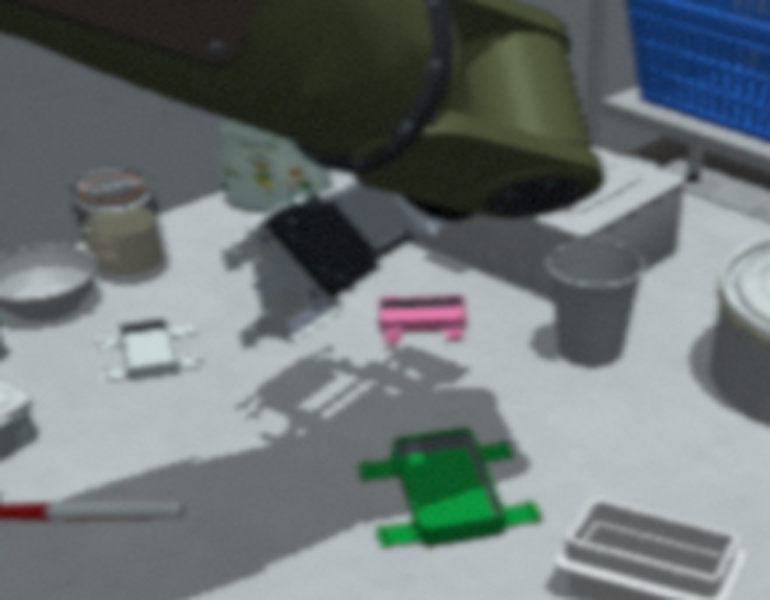

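Run:
```python
from h import *
p,d,K,W=load("s4");C=cloud(d,K,W)
# top face plane of lid: look at pixels; crop (u-120)*3,(v-100)*2.6
for cu,cv_ in((410,290),(410,240),(410,345),(380,300),(450,300),(410,350),(410,356),(410,228),(410,222)):
    u,v=int(120+cu/3),int(100+cv_/2.6); print(cu,cv_,C[v,u].round(1))
m=(abs(C[...,0]-545)<33)&(C[...,1]>140)&(C[...,1]<175)&(C[...,2]>40)&(C[...,2]<220)
X=C[m];print(len(X),np.percentile(X[:,2],[0,.5,1,2,98,99,100]).round(1),np.percentile(X[:,1],[2,50,98]).round(1))
```

```text
410 290 [544.4 152.3 143.9]
410 240 [544.1 154.5 186.7]
410 345 [543.9 151.8  94.7]
380 300 [564.1 155.2 131.4]
450 300 [516.5 150.  140.7]
410 350 [543.4 152.9  90.7]
410 356 [542.9 153.8  86.6]
410 228 [547.3 147.2 192.9]
410 222 [550.1 140.5 193.3]
1692 [ 82.6  84.4  85.4  86.3 193.1 193.4 194.1] [142.6 152.1 159.1]
```

Call:
play_rows:
  commands:
    - {"x": -0.028,"y": 0.0,"z": 0.028,"wx": 0.0,"wy": 0.0,"wz": 0.0,"grip": 0.0}
    - {"x": -0.026,"y": 0.0,"z": 0.026,"wx": 0.0,"wy": 0.0,"wz": 0.0,"grip": 0.0}
    - {"x": 0.0,"y": 0.0,"z": 0.0,"wx": 0.0,"wy": 0.3,"wz": 0.0,"grip": 0.0}
    - {"x": -0.0018,"y": 0.0,"z": 0.0018,"wx": 0.0,"wy": 0.0,"wz": 0.0,"grip": 0.0}
    - {"x": 0.0,"y": 0.0,"z": 0.0,"wx": 0.0,"wy": 0.0,"wz": 0.0,"grip": 0.0}
    - {"x": 0.0,"y": 0.0,"z": 0.0,"wx": 0.0,"wy": 0.0,"wz": 0.0,"grip": 0.0}

```text
clock: 7.65
eef_pos: [545.5, 144.8, 55.1]
eef_rot: [3.139, -0.79, 1.752]
wrist_force: [0.4, -0.1, -2.4]
finger_gap: 59.4
```

Run:
```python
from h import *
s,M=st()
```

```text
J [-0.14   0.652  1.598  0.777  1.298 -0.697] p [545.5 144.8  55.1] F [ 0.4 -0.1 -2.4] gap 59.4 t 7.65
[[-0.127  0.984 -0.126]
 [ 0.692  0.178  0.699]
 [ 0.71   0.002 -0.704]]
```

Call:
play_rows:
  commands:
    - {"x": -0.0025,"y": 0.0,"z": 0.0025,"wx": 0.0,"wy": -0.3,"wz": 0.0,"grip": 0.0}
    - {"x": -0.0007,"y": 0.0,"z": 0.0007,"wx": 0.0,"wy": 0.0,"wz": 0.0,"grip": 0.0}
    - {"x": 0.0,"y": 0.0,"z": 0.0,"wx": 0.0,"wy": 0.0,"wz": 0.0,"grip": 0.0}

```text
clock: 8.02
eef_pos: [545.4, 144.9, 50.7]
eef_rot: [3.14, -0.786, 1.751]
wrist_force: [-0.8, -2.3, 8.9]
finger_gap: 60.0
```

Call:
play_rows:
  commands:
    - {"x": 0.0005,"y": 0.0,"z": -0.0005,"wx": 0.0,"wy": 0.0,"wz": 0.0,"grip": 0.0}
    - {"x": 0.0,"y": 0.0,"z": 0.0,"wx": 0.0,"wy": 0.0,"wz": 0.0,"grip": 0.0}
    - {"x": 0.0,"y": 0.0,"z": 0.0,"wx": 0.0,"wy": 0.0,"wz": 0.0,"grip": 1.0}
    - {"x": 0.0,"y": 0.0,"z": 0.0,"wx": 0.0,"wy": 0.0,"wz": 0.0,"grip": 1.0}
    - {"x": 0.0,"y": 0.0,"z": 0.0,"wx": 0.0,"wy": 0.0,"wz": 0.0,"grip": 1.0}
    - {"x": 0.0,"y": 0.0,"z": 0.0,"wx": 0.0,"wy": 0.0,"wz": 0.0,"grip": 1.0}
    - {"x": 0.0,"y": 0.0,"z": 0.0,"wx": 0.0,"wy": 0.0,"wz": 0.0,"grip": 1.0}
    - {"x": 0.0,"y": 0.0,"z": 0.0,"wx": 0.0,"wy": 0.0,"wz": 0.0,"grip": 1.0}

```text
clock: 9.02
eef_pos: [545.0, 144.9, 50.3]
eef_rot: [-3.142, -0.785, 1.75]
wrist_force: [-0.1, -0.7, -0.7]
finger_gap: 93.7
```

Run:
```python
from h import *
s,M=st()
shot("side","s6");p,d,K,W=load("s6");cv2.imwrite("pics/s6z.png",cv2.resize(p[100:330,120:380],None,fx=3,fy=2.6,interpolation=2)[:,:,::-1])
```

```text
J [-0.138  0.658  1.599  0.774  1.29  -0.7  ] p [545.  144.9  50.3] F [-0.1 -0.7 -0.7] gap 93.7 t 9.03
[[-0.126  0.984 -0.126]
 [ 0.696  0.178  0.696]
 [ 0.707 -0.    -0.707]]
```

View pics/s6z.png

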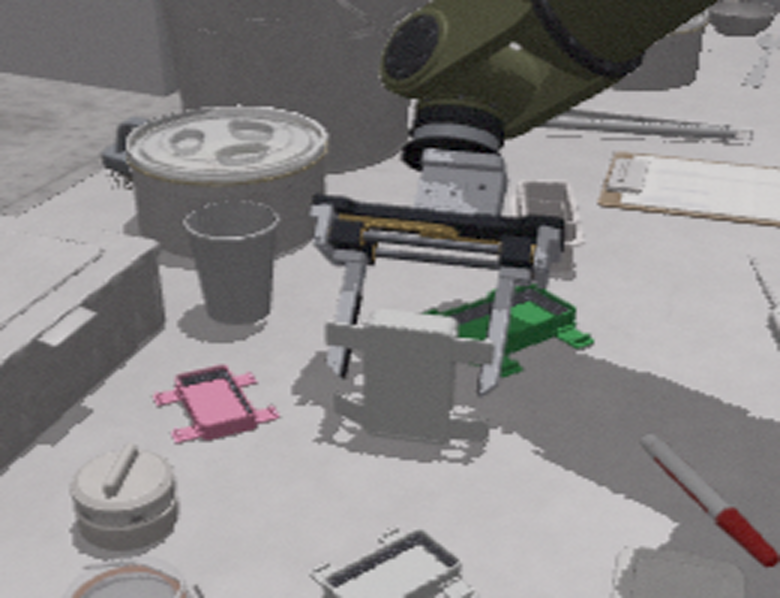

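Call:
play_rows:
  commands:
    - {"x": 0.0,"y": 0.0,"z": -0.02,"wx": 0.0,"wy": 0.0,"wz": 0.0,"grip": 1.0}
    - {"x": 0.0,"y": 0.0,"z": -0.05,"wx": 0.0,"wy": 0.0,"wz": 0.0,"grip": 1.0}
    - {"x": 0.0,"y": 0.0,"z": -0.06,"wx": 0.0,"wy": 0.0,"wz": 0.0,"grip": 1.0}
    - {"x": 0.04,"y": 0.0,"z": -0.04,"wx": 0.0,"wy": 0.0,"wz": 0.0,"grip": 1.0}
    - {"x": 0.04,"y": 0.0,"z": -0.04,"wx": 0.0,"wy": 0.0,"wz": 0.0,"grip": 1.0}
    - {"x": 0.0,"y": 0.0,"z": 0.0,"wx": 0.0,"wy": -9.0,"wz": 0.0,"grip": 1.0}
    - {"x": 0.0,"y": 0.0,"z": 0.0,"wx": 0.0,"wy": -9.0,"wz": 0.0,"grip": 1.0}
    - {"x": 0.0,"y": 0.0,"z": 0.0,"wx": 0.0,"wy": -9.0,"wz": 0.0,"grip": 1.0}
    - {"x": 0.0,"y": 0.0,"z": 0.0,"wx": 0.0,"wy": -9.0,"wz": 0.0,"grip": 1.0}
    - {"x": 0.0,"y": 0.0,"z": 0.0,"wx": 0.0,"wy": -9.0,"wz": 0.0,"grip": 1.0}
    - {"x": 0.05,"y": 0.0,"z": 0.0,"wx": 0.0,"wy": 0.0,"wz": 0.0,"grip": 1.0}
    - {"x": 0.05,"y": 0.0,"z": 0.0,"wx": 0.0,"wy": 0.0,"wz": 0.0,"grip": 1.0}
    - {"x": 0.0,"y": 0.0,"z": 0.0,"wx": 0.0,"wy": 0.0,"wz": 0.0,"grip": 1.0}
    - {"x": 0.0,"y": 0.0,"z": 0.0,"wx": 0.0,"wy": 0.0,"wz": 0.0,"grip": 1.0}

```text
clock: 10.82
eef_pos: [543.8, 151.8, 256.1]
eef_rot: [3.141, 0.001, 1.749]
wrist_force: [0.5, 0.1, 0.4]
finger_gap: 94.3
```

Run:
```python
from h import *
s,M=st()
shot("side","s7");p,d,K,W=load("s7");cv2.imwrite("pics/s7z.png",cv2.resize(p[100:330,120:380],None,fx=3,fy=2.6,interpolation=2)[:,:,::-1])
C=cloud(d,K,W)
ax=np.array([-.19,.982])
m=(abs(C[...,0]-546)<28)&(C[...,1]>110)&(C[...,1]<185)&(C[...,2]>15)&(C[...,2]<125)
X=C[m]; 
f=X[(X[:,2]<104)&(X[:,2]>15)]; n=np.linalg.lstsq(np.c_[f[:,0]-545,f[:,2]-55,np.ones(len(f))],f[:,1],rcond=None)[0]; print("face y = ",n)
t=X[X[:,2]>106]; print("top",len(t),t[:,2].mean(),np.percentile(t[:,1],[5,50,95]),np.percentile(t[:,0],[2,50,98]))
m=(C[...,1]>140)&(C[...,1]<170)&(C[...,2]>57)&(C[...,2]<75)&(abs(C[...,0]-546)<60);print(np.percentile(C[m][:,0],[1,99]))
```

```text
J [ 2.080e-01  2.990e-01  1.404e+00 -1.000e-03  1.437e+00  2.900e-02] p [543.8 151.8 256.1] F [0.5 0.1 0.4] gap 94.3 t 10.82
[[-0.177  0.984  0.001]
 [ 0.984  0.177 -0.   ]
 [-0.001  0.001 -1.   ]]
face y =  [2.07665546e-01 5.79493781e-03 1.52020150e+02]
top 221 109.75419116795356 [132.57676675 145.4551001  157.06025555] [519.82210295 545.91370129 571.91517738]
[516.36920054 573.51495833]
```

View pics/s7z.png

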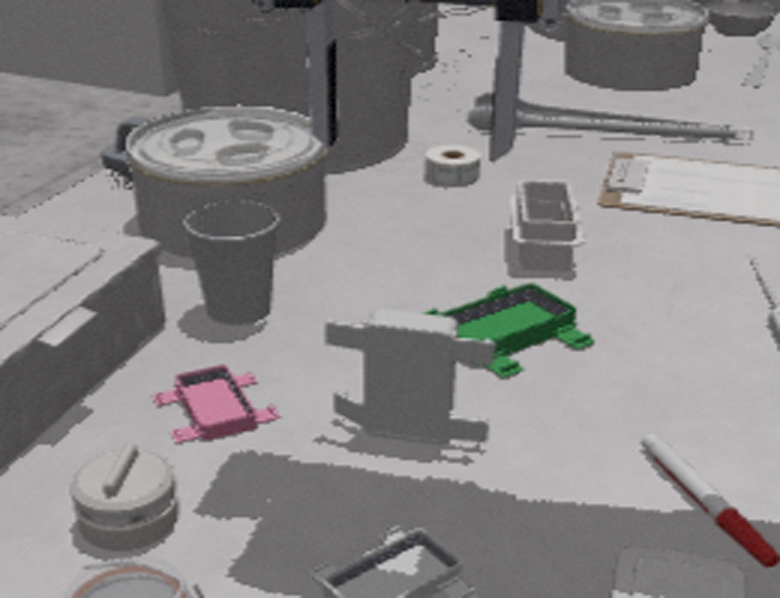

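Call:
play_rows:
  commands:
    - {"x": 0.06,"y": 0.0,"z": 0.0,"wx": 0.0,"wy": 0.0,"wz": -1.3,"grip": 1.0}
    - {"x": 0.0,"y": 0.0,"z": 0.0,"wx": 0.0,"wy": -9.0,"wz": 0.0,"grip": 1.0}
    - {"x": 0.0,"y": 0.0,"z": 0.0,"wx": 0.0,"wy": -9.0,"wz": 0.0,"grip": 1.0}
    - {"x": 0.0,"y": 0.0,"z": 0.0,"wx": 0.0,"wy": -9.0,"wz": 0.0,"grip": 1.0}
    - {"x": 0.0,"y": 0.0,"z": 0.0,"wx": 0.0,"wy": -9.0,"wz": 0.0,"grip": 1.0}
    - {"x": 0.0,"y": 0.0,"z": 0.0,"wx": 0.0,"wy": -9.0,"wz": 0.0,"grip": 1.0}
    - {"x": 0.045,"y": 0.0,"z": 0.04,"wx": 0.0,"wy": 0.0,"wz": 0.0,"grip": 1.0}
    - {"x": 0.045,"y": 0.0,"z": 0.04,"wx": 0.0,"wy": 0.0,"wz": 0.0,"grip": 1.0}
    - {"x": 0.0,"y": 0.0,"z": 0.0,"wx": 0.0,"wy": 0.0,"wz": 0.0,"grip": 1.0}
    - {"x": 0.0,"y": 0.0,"z": 0.0,"wx": 0.0,"wy": 0.0,"wz": 0.0,"grip": 1.0}

```text
clock: 12.12
eef_pos: [532.7, 218.4, 137.8]
eef_rot: [3.138, 0.785, 1.769]
wrist_force: [-0.2, 0.4, 0.1]
finger_gap: 93.8
```

Run:
```python
from h import *
s,M=st(); print(M.T@(np.array([548,137.3,48])-s["eef_pos"]))
```

```text
J [ 0.63   0.64   1.382 -0.699  1.525  0.613] p [532.7 218.4 137.8] F [-0.2  0.4  0.1] gap 93.8 t 12.12
[[-0.139  0.98   0.143]
 [ 0.694  0.199 -0.692]
 [-0.707  0.003 -0.708]]
[  5.06454291  -1.38796762 121.90733292]
```

Call:
play_rows:
  commands:
    - {"x": 0.005,"y": -0.0014,"z": 0.0,"wx": 0.0,"wy": 0.0,"wz": 0.0,"grip": 1.0}
    - {"x": 0.0,"y": 0.0,"z": 0.05,"wx": 0.0,"wy": 0.0,"wz": 0.0,"grip": 1.0}
    - {"x": 0.0,"y": 0.0,"z": 0.04,"wx": 0.0,"wy": 0.0,"wz": 0.0,"grip": 1.0}
    - {"x": 0.0,"y": 0.0,"z": 0.02,"wx": 0.0,"wy": 0.0,"wz": 0.0,"grip": 1.0}
    - {"x": 0.0,"y": 0.0,"z": 0.008,"wx": 0.0,"wy": 0.0,"wz": 0.0,"grip": 1.0}
    - {"x": 0.0,"y": 0.0,"z": 0.0,"wx": 0.0,"wy": 0.0,"wz": 0.0,"grip": 1.0}
    - {"x": 0.0,"y": 0.0,"z": 0.0,"wx": 0.0,"wy": 0.0,"wz": 0.0,"grip": 1.0}

```text
clock: 13.0
eef_pos: [546.5, 141.2, 49.1]
eef_rot: [3.139, 0.785, 1.772]
wrist_force: [0.4, 0.6, -1.0]
finger_gap: 94.3
```

Run:
```python
from h import *
s,M=st(); print(M.T@(np.array([548,137.3,48])-s["eef_pos"]))
shot("side","s8");p,d,K,W=load("s8");cv2.imwrite("pics/s8z.png",cv2.resize(p[100:330,120:380],None,fx=3,fy=2.6,interpolation=2)[:,:,::-1])
```

```text
J [ 0.514  0.701  1.525 -0.771  1.308  0.674] p [546.5 141.2  49.1] F [ 0.4  0.6 -1. ] gap 94.3 t 13.0
[[-0.141  0.98   0.143]
 [ 0.693  0.201 -0.692]
 [-0.707  0.002 -0.707]]
[-2.11326063  0.69908445  3.66751685]
```

View pics/s8z.png

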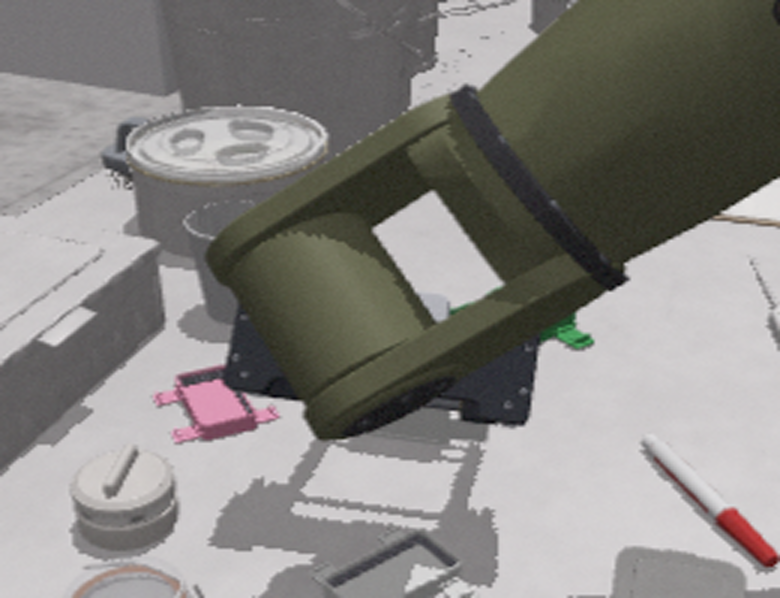

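Call:
play_rows:
  commands:
    - {"x": -0.002,"y": 0.0006,"z": 0.0035,"wx": 0.0,"wy": 0.0,"wz": 0.0,"grip": 1.0}
    - {"x": 0.0,"y": 0.0,"z": 0.0,"wx": 0.0,"wy": 0.0,"wz": 0.0,"grip": 0.0}
    - {"x": 0.0,"y": 0.0,"z": 0.0,"wx": 0.0,"wy": 0.0,"wz": 0.0,"grip": 0.0}
    - {"x": 0.0,"y": 0.0,"z": 0.0,"wx": 0.0,"wy": 0.0,"wz": 0.0,"grip": 0.0}
    - {"x": 0.0,"y": 0.0,"z": 0.0,"wx": 0.0,"wy": 0.0,"wz": 0.0,"grip": 0.0}
    - {"x": 0.0,"y": 0.0,"z": 0.0,"wx": 0.0,"wy": 0.0,"wz": 0.0,"grip": 0.0}
  squeeze: 40

```text
clock: 13.8
eef_pos: [547.6, 136.6, 47.1]
eef_rot: [3.141, 0.785, 1.773]
wrist_force: [0.2, 0.1, 0.1]
finger_gap: 59.6
```

Run:
```python
from h import *
s,M=st()
```

```text
J [ 0.506  0.702  1.529 -0.775  1.301  0.673] p [547.6 136.6  47.1] F [0.2 0.1 0.1] gap 59.6 t 13.8
[[-0.142  0.98   0.142]
 [ 0.693  0.201 -0.693]
 [-0.707  0.    -0.707]]
```

Call:
play_rows:
  commands:
    - {"x": -0.02,"y": 0.0,"z": -0.02,"wx": 0.0,"wy": 0.0,"wz": 0.0,"grip": 0.0}
    - {"x": -0.035,"y": 0.0,"z": -0.035,"wx": 0.0,"wy": 0.0,"wz": 0.0,"grip": 0.0}
    - {"x": -0.03,"y": 0.0,"z": -0.03,"wx": 0.0,"wy": 0.0,"wz": 0.0,"grip": 0.0}
    - {"x": 0.0,"y": 0.0,"z": 0.0,"wx": 0.0,"wy": 9.0,"wz": 0.0,"grip": 0.0}
    - {"x": 0.0,"y": 0.0,"z": 0.0,"wx": 0.0,"wy": 9.0,"wz": 0.0,"grip": 0.0}
    - {"x": 0.0,"y": 0.0,"z": 0.0,"wx": 0.0,"wy": 9.0,"wz": 0.0,"grip": 0.0}
    - {"x": 0.0,"y": 0.0,"z": 0.0,"wx": 0.0,"wy": 9.0,"wz": 0.0,"grip": 0.0}
    - {"x": 0.0,"y": 0.0,"z": 0.0,"wx": 0.0,"wy": 9.0,"wz": 0.0,"grip": 0.0}
    - {"x": 0.0,"y": 0.0,"z": 0.0,"wx": 0.0,"wy": 9.0,"wz": 0.0,"grip": 0.0}
    - {"x": 0.0,"y": 0.0,"z": 0.0,"wx": 0.0,"wy": 9.0,"wz": 0.0,"grip": 0.0}
    - {"x": 0.0,"y": 0.0,"z": 0.0,"wx": 0.0,"wy": 9.0,"wz": 0.0,"grip": 0.0}
    - {"x": 0.0,"y": 0.0,"z": 0.0,"wx": 0.0,"wy": 9.0,"wz": 0.0,"grip": 0.0}
    - {"x": 0.0,"y": 0.0,"z": 0.0,"wx": 0.0,"wy": 9.0,"wz": 0.0,"grip": 0.0}
    - {"x": 0.0,"y": 0.0,"z": 0.0,"wx": 0.0,"wy": 0.0,"wz": 0.0,"grip": 0.0}
    - {"x": 0.0,"y": 0.0,"z": 0.0,"wx": 0.0,"wy": 0.0,"wz": 0.0,"grip": 0.0}

```text
clock: 15.68
eef_pos: [547.5, 136.7, 167.4]
eef_rot: [3.142, -0.782, 1.773]
wrist_force: [-0.3, -0.3, -1.6]
finger_gap: 59.2
```

Run:
```python
from h import *
s,M=st()
shot("side","s9");p,d,K,W=load("s9");cv2.imwrite("pics/s9z.png",cv2.resize(p[100:330,120:380],None,fx=3,fy=2.6,interpolation=2)[:,:,::-1])
C=cloud(d,K,W); e=s["eef_pos"]
m=(np.hypot(C[...,0]-e[0],C[...,1]-e[1])<45)&(C[...,2]>e[2]-20)&(C[...,2]<e[2]+40)
z=C[m]; f=z[(abs(z[:,2]-e[2]-15.6)<6)]
n=np.linalg.lstsq(np.c_[f[:,0]-e[0],f[:,1]-e[1],np.ones(len(f))],f[:,2],rcond=None)[0];print("face z-TCP",len(f),n-[0,0,e[2]])
p,d,K,W=load("scene0");a=cv2.resize(p[215:275,250:325],None,fx=10,fy=10,interpolation=2)[:,:,::-1];cv2.imwrite("pics/za.png",a)
p,d,K,W=load("side0");a=cv2.resize(p[160:215,275:330],None,fx=10,fy=10,interpolation=2)[:,:,::-1];cv2.imwrite("pics/zb.png",a)
```

```text
J [-0.148  0.5    1.528  0.728  1.475 -0.561] p [547.5 136.7 167.4] F [-0.3 -0.3 -1.6] gap 59.2 t 15.68
[[-0.142  0.98  -0.142]
 [ 0.695  0.201  0.691]
 [ 0.705  0.    -0.709]]
face z-TCP 773 [-4.56874129e-03 -8.85620004e-03  1.56961912e+01]
```

View pics/s9z.png

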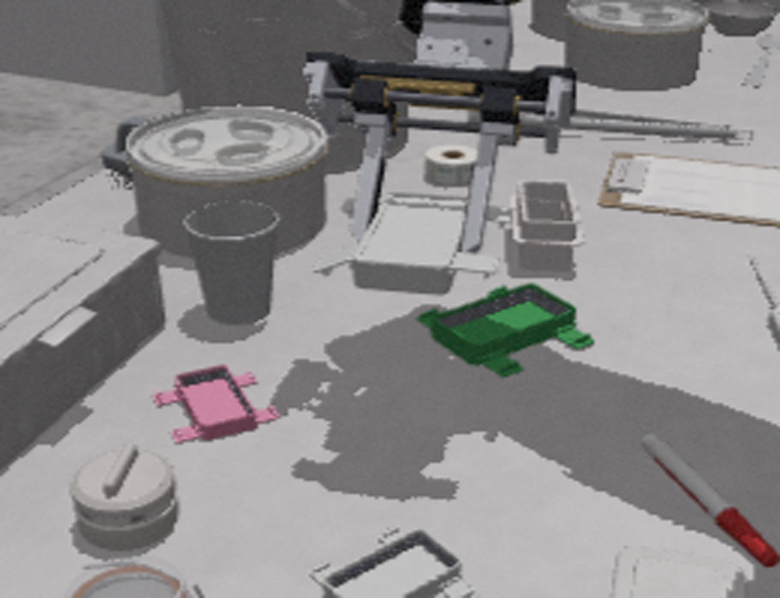

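View pics/za.png

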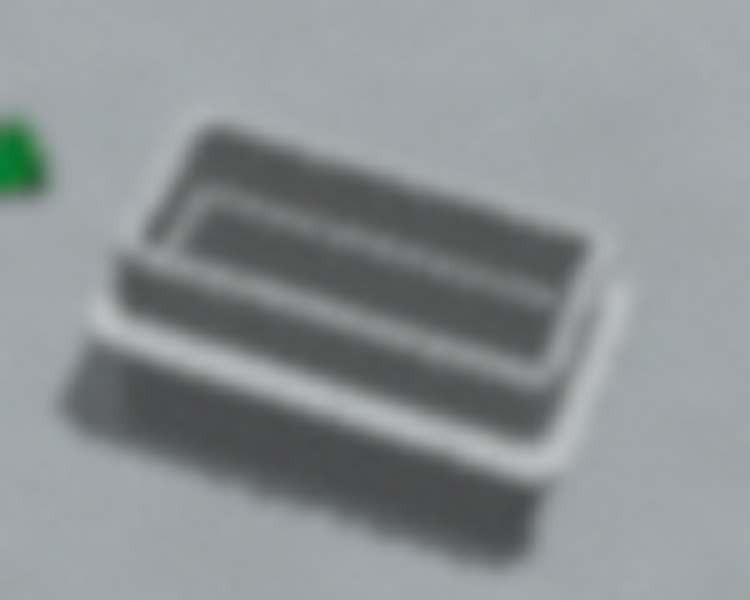

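View pics/zb.png

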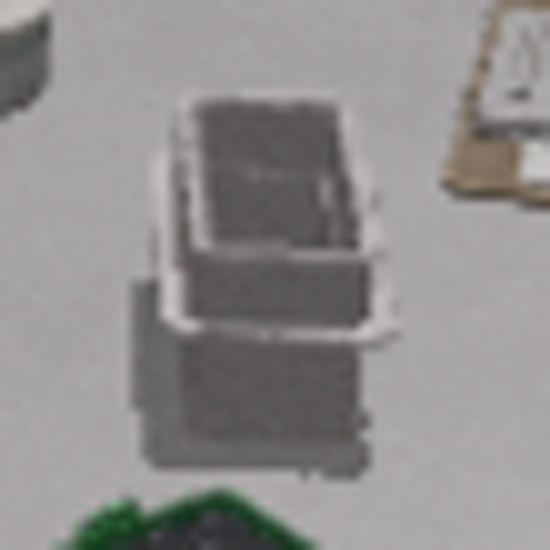

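Run:
```python
from h import *
def q(fn,o,s,c,z):
    p,d,K,W=load(fn); P=np.array([onz(K,W,o[0]+(a-s/2)/s+0, o[1]+(b-s/2)/s,z)[:2] for a,b in c]); 
    e=[np.linalg.norm(P[i]-P[(i+1)%4]) for i in range(4)]
    m=P.mean(0); v=(P[0]+P[1]-P[2]-P[3]); print(fn,P.round(1).tolist(),np.round(e,1),"c",m.round(1),"ang",np.degrees(np.arctan2(v[1],v[0])).round(1))
q("scene0",(250,215),10,[(203,118),(117,257),(548,388),(610,238)],60)
q("side0",(275,160),10,[(182,92),(352,92),(382,258),(192,250)],60)
q("side0",(275,160),10,[(182,92),(352,92),(382,258),(192,250)],58)
# lid in s9 zoom
p,d,K,W=load("s9");cv2.imwrite("pics/s9y.png",cv2.resize(p[150:220,220:300],None,fx=8,fy=8,interpolation=2)[:,:,::-1])
```

```text
scene0 [[549.4, -142.5], [505.0, -156.5], [539.1, -245.8], [582.4, -230.3]] [46.6 95.6 46.  93.8] c [ 544.  -193.8] ang 110.7
side0 [[587.1, -229.1], [542.1, -249.3], [507.2, -152.5], [554.7, -136.3]] [ 49.3 102.9  50.2  98.3] c [ 547.8 -191.8] ang -70.5
side0 [[588.3, -233.2], [543.1, -253.5], [508.1, -156.3], [555.7, -140.0]] [ 49.5 103.3  50.4  98.7] c [ 548.8 -195.7] ang -70.5
```

View pics/s9y.png

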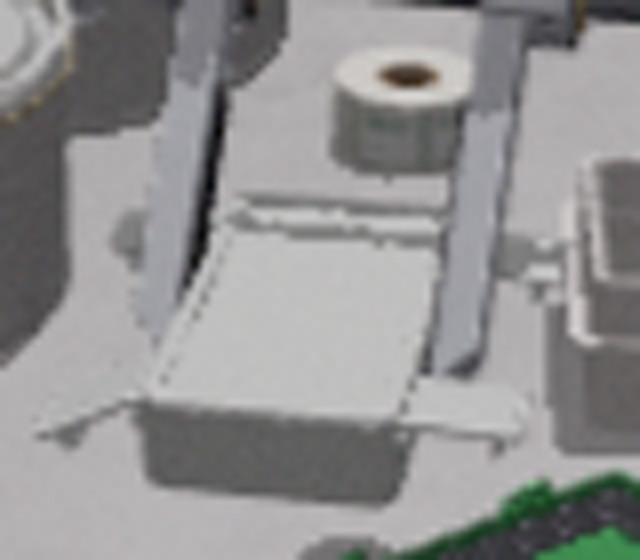

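Run:
```python
from h import *
for fn in("scene0","side0"):
    p,d,K,W=load(fn);C=cloud(d,K,W).reshape(-1,3);C=C[(C[:,2]>45)&(C[:,2]<400)&(C[:,0]>300)&(C[:,0]<1000)&(abs(C[:,1])<600)]
    H=np.zeros((14,15),int)
    np.maximum.at(H,(((C[:,0]-300)//50).astype(int),((C[:,1]+600)//80).astype(int)),C[:,2].astype(int))
    print(fn);print("y0",[-600+80*i for i in range(15)])
    for i in range(14):print(300+50*i,H[i])
```

```text
scene0
y0 [-600, -520, -440, -360, -280, -200, -120, -40, 40, 120, 200, 280, 360, 440, 520]
300 [ 0  0  0  0  0  0  0  0  0  0 49 92 93 91  0]
350 [ 0  0  0  0  0  0  0  0  0  0 48 94 95 93  0]
400 [ 0  0  0  0  0  0  0  0  0  0  0 90 93 93  0]
450 [0 0 0 0 0 0 0 0 0 0 0 0 0 0 0]
500 [  0   0   0   0  61  62   0   0   0   0   0   0 109  85   0]
550 [  0   0   0   0  61  60   0   0   0   0   0   0 109 108   0]
600 [ 0  0  0  0  0  0  0  0  0  0  0  0 97  0  0]
650 [ 0  0  0  0  0  0  0  0  0  0 56 56  0  0  0]
700 [  0   0 271 268   0   0   0 101 101   0   0   0 252 259   0]
750 [  0 272 272 272 271 105 104 102 101  94  95  95 248 254   0]
800 [  0 257   0 174 272 104 105 104  97  98  97  97 102 100   0]
850 [133 178   0   0 272 104 105 103  96  97  97  98 100 101   0]
900 [  0   0   0   0 272 105 104   0  95  96  95  94 102 107   0]
950 [ 50 167   0   0 272  91   0   0   0   0   0   0 202 203   0]
side0
y0 [-600, -520, -440, -360, -280, -200, -120, -40, 40, 120, 200, 280, 360, 440, 520]
300 [ 0  0  0  0  0  0  0  0  0  0 50 49 93  0  0]
350 [ 0  0  0  0  0  0  0  0  0  0 49 90 96  0  0]
400 [ 0  0  0  0  0  0  0  0  0  0  0  0 95 93  0]
450 [0 0 0 0 0 0 0 0 0 0 0 0 0 0 0]
500 [  0   0   0   0  61  61   0   0   0   0   0   0 109 109   0]
550 [  0   0   0   0  62  63   0   0   0   0   0   0 110 109   0]
600 [  0   0   0   0   0   0   0   0   0   0   0  46 100  79   0]
650 [ 0  0  0  0  0  0  0  0  0  0 45 57  0  0  0]
700 [  0   0 270 267   0   0   0 103 103   0   0   0 251 261   0]
750 [  0 273 273 272 272 106 106 103 102  95  96  95 117 258   0]
800 [  0 273   0 183 273 105 106 106  98  98  98  98  82 102   0]
850 [272 272   0   0 273 106 105 105  97  98  98  98 101  93   0]
900 [273 273   0   0 273 106 106   0  96  98  97  95 101   0   0]
950 [  0 272   0   0 272  91   0   0   0   0   0   0   0   0   0]
```

Call:
play_rows:
  commands:
    - {"x": -0.0403,"y": -0.0115,"z": -0.0338,"wx": 0.0,"wy": 0.0,"wz": 0.0,"grip": 0.0}
    - {"x": -0.0403,"y": -0.0115,"z": -0.0338,"wx": 0.0,"wy": 0.0,"wz": 0.0,"grip": 0.0}
    - {"x": -0.0403,"y": -0.0115,"z": -0.0338,"wx": 0.0,"wy": 0.0,"wz": 0.0,"grip": 0.0}
    - {"x": -0.0403,"y": -0.0115,"z": -0.0338,"wx": 0.0,"wy": 0.0,"wz": 0.0,"grip": 0.0}
    - {"x": -0.0403,"y": -0.0115,"z": -0.0338,"wx": 0.0,"wy": 0.0,"wz": 0.0,"grip": 0.0}
    - {"x": -0.0403,"y": -0.0115,"z": -0.0338,"wx": 0.0,"wy": 0.0,"wz": 0.0,"grip": 0.0}
    - {"x": 0.0,"y": 0.0,"z": 0.0,"wx": 2.95,"wy": 0.0,"wz": -2.95,"grip": 0.0}
    - {"x": 0.0,"y": 0.0,"z": 0.0,"wx": 2.95,"wy": 0.0,"wz": -2.95,"grip": 0.0}
    - {"x": 0.0,"y": 0.0,"z": 0.0,"wx": 0.0,"wy": 0.0,"wz": 0.0,"grip": 0.0}
    - {"x": 0.0,"y": 0.0,"z": 0.0,"wx": 0.0,"wy": 0.0,"wz": 0.0,"grip": 0.0}

```text
clock: 16.98
eef_pos: [543.2, -184.8, 140.1]
eef_rot: [-3.141, -0.784, 1.918]
wrist_force: [-0.0, -0.2, -2.2]
finger_gap: 59.6
```

Run:
```python
from h import *
s,M=st(); print(np.degrees(np.arctan2(M[1,0],M[0,0])),M.T@(np.array([543.3,-184.9,100])-s["eef_pos"]))
shot("side","s10");p,d,K,W=load("s10");cv2.imwrite("pics/s10z.png",cv2.resize(p[90:240,220:400],None,fx=4,fy=4,interpolation=2)[:,:,::-1])
shot("scene","s11");p,d,K,W=load("s11");cv2.imwrite("pics/s11z.png",cv2.resize(p[100:300,170:400],None,fx=3,fy=3,interpolation=2)[:,:,::-1])
```

```text
J [-0.592  0.787  1.127  0.453  1.874 -0.948] p [ 543.2 -184.8  140.1] F [-0.  -0.2 -2.2] gap 59.6 t 16.98
[[-0.241  0.94  -0.24 ]
 [ 0.666  0.34   0.664]
 [ 0.706 -0.    -0.708]]
109.86834259534355 [-28.40745726   0.1142474   28.31270776]
```

View pics/s10z.png

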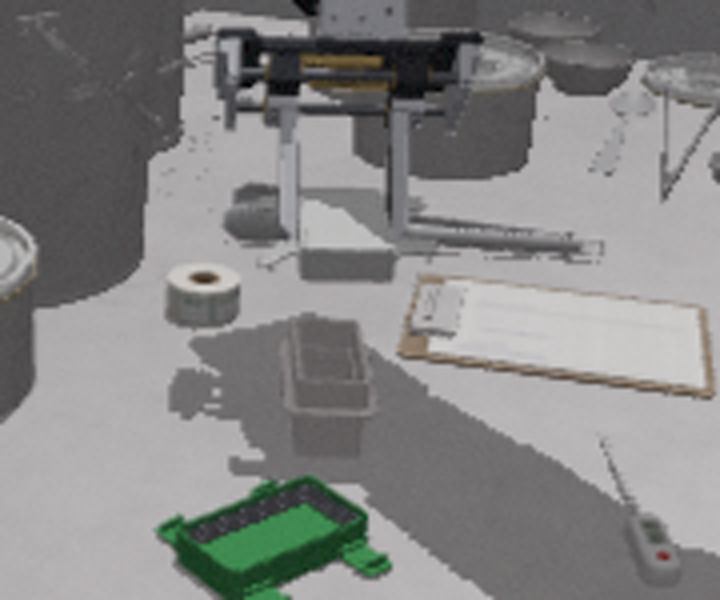

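View pics/s11z.png

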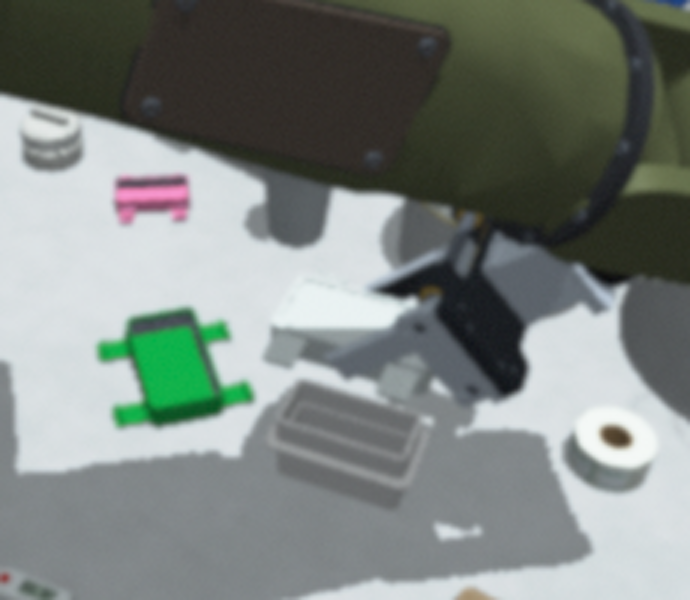

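Call:
play_rows:
  commands:
    - {"x": -0.023,"y": 0.0,"z": 0.023,"wx": 0.0,"wy": 0.0,"wz": 0.0,"grip": 0.0}
    - {"x": -0.022,"y": 0.0,"z": 0.022,"wx": 0.0,"wy": 0.0,"wz": 0.0,"grip": 0.0}
    - {"x": 0.0,"y": 0.0,"z": 0.0,"wx": 0.0,"wy": 0.0,"wz": 0.0,"grip": 0.0}
    - {"x": 0.0,"y": 0.0,"z": 0.0,"wx": 0.0,"wy": 0.0,"wz": 0.0,"grip": 0.0}

```text
clock: 17.58
eef_pos: [543.4, -185.6, 77.6]
eef_rot: [3.14, -0.784, 1.919]
wrist_force: [0.4, -0.4, -2.2]
finger_gap: 60.4
```

Run:
```python
from h import *
s,M=st(); print(M.T@(np.array([543.3,-184.9,s["eef_pos"][2]])-s["eef_pos"]))
shot("side","s12");p,d,K,W=load("s12");cv2.imwrite("pics/s12z.png",cv2.resize(p[140:220,260:350],None,fx=8,fy=7,interpolation=2)[:,:,::-1])
shot("scene","s13");p,d,K,W=load("s13");cv2.imwrite("pics/s13z.png",cv2.resize(p[190:290,230:350],None,fx=6,fy=6,interpolation=2)[:,:,::-1])
```

```text
J [-0.593  0.861  1.153  0.441  1.784 -0.994] p [ 543.4 -185.6   77.6] F [ 0.4 -0.4 -2.2] gap 60.4 t 17.57
[[-0.242  0.94  -0.24 ]
 [ 0.666  0.34   0.664]
 [ 0.706  0.001 -0.708]]
[0.4598287  0.16206196 0.45889934]
```

View pics/s12z.png

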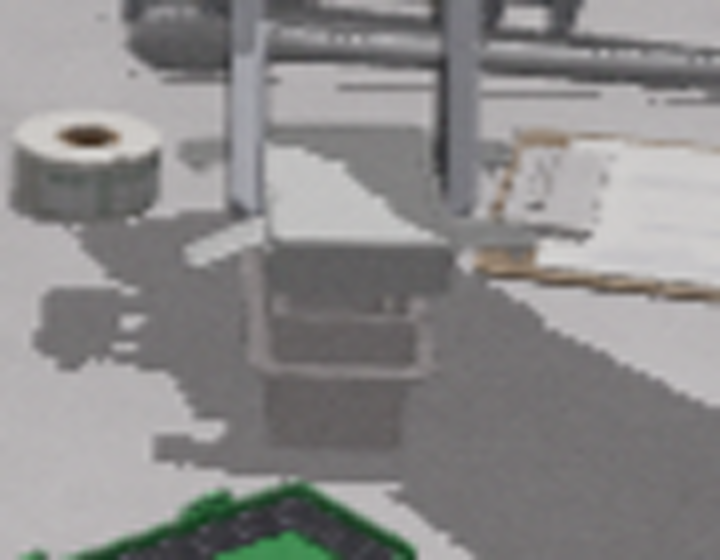

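View pics/s13z.png

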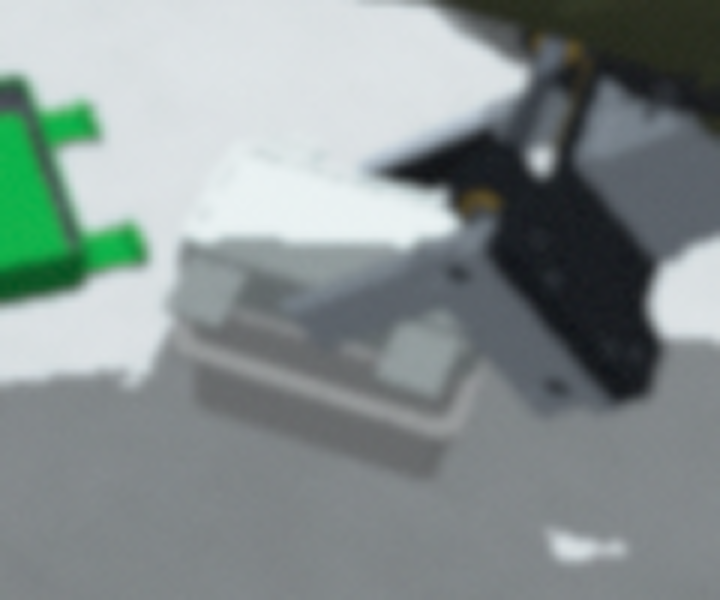

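Run:
```python
from h import *
p,d,K,W=load("s12")
g=lambda a,b:(260+(a-4)/8,140+(b-3.5)/7)
A=onz(K,W,*g(268,287),70.3);B=onz(K,W,*g(450,296),70.3)
a=onz(K,W,*g(266,241),93.3);b=onz(K,W,*g(455,243),93.3)
u=np.array([-.341,.94]);v=np.array([.94,.341])
for n,(x,y) in dict(low=(A,B),top=(a,b)).items():
    m=(x+y)[:2]/2; print(n,x.round(1),y.round(1),np.linalg.norm(x-y),"lid centre est",(m-55*u).round(1))
c,cc=np.array([507.2,-152.5]),np.array([554.7,-136.3]); print("box near mid",(c+cc)/2,"centre est",((c+cc)/2-49.5*u).round(1))
C=cloud(d,K,W); m=(np.hypot(C[...,0]-546,C[...,1]+192)<75)&(abs(C[...,2]-93.3)<5); X=C[m][:,:2]-[546,-192.3]
print("top face: u",np.percentile(X@u,[1,99]).round(1),"v",np.percentile(X@v,[1,99]).round(1))
p,d,K,W=load("s13");C=cloud(d,K,W); m=(np.hypot(C[...,0]-546,C[...,1]+192)<75)&(abs(C[...,2]-93.3)<5); X=C[m][:,:2]-[546,-192.3]
print("scene top face: u",np.percentile(X@u,[1,99]).round(1),"v",np.percentile(X@v,[1,99]).round(1))
```

```text
low [ 558.  -138.4   70.3] [ 500.8 -155.8   70.3] 59.79761042698307 lid centre est [ 548.2 -198.8]
top [ 557.7 -130.5   93.3] [ 500.9 -154.1   93.3] 61.5150816613722 lid centre est [ 548.1 -194. ]
box near mid [ 530.95 -144.4 ] centre est [ 547.8 -190.9]
top face: u [-55.4  56.2] v [-53.8  50.2]
scene top face: u [-49.1  51.6] v [-58.   32.3]
```

Run:
```python
from h import *
u=np.array([-.341,.94]);v=np.array([.94,.341])
for fn in("side0","scene0","s10","s11"):
    p,d,K,W=load(fn);C=cloud(d,K,W)
    for z0,z1 in((56,64),(35,43)):
        m=(np.hypot(C[...,0]-546,C[...,1]+192)<75)&(C[...,2]>z0)&(C[...,2]<z1); X=C[m][:,:2]-[546,-192.3]
        print(fn,z0,m.sum(),"u",np.percentile(X@u,[1,99]).round(1),"v",np.percentile(X@v,[1,99]).round(1))
```

```text
side0 56 112 u [-48.1  53.6] v [-21.5  27.3]
side0 35 166 u [-46.3  59.9] v [-28.1  34. ]
scene0 56 240 u [-48.4  49.6] v [-25.1  25.1]
scene0 35 431 u [-54.   54.7] v [-31.4  26.1]
s10 56 117 u [-48.1  54.6] v [-21.4  27.3]
s10 35 170 u [-47.   59.1] v [-28.2  34.1]
s11 56 244 u [-48.4  49.9] v [-25.1  24.5]
s11 35 422 u [-54.2  54.7] v [-31.6  25.4]
```

Call:
play_rows:
  commands:
    - {"x": 0.002,"y": 0.0,"z": 0.002,"wx": 0.0,"wy": 0.0,"wz": 0.0,"grip": 0.0}
    - {"x": -0.0055,"y": 0.0,"z": 0.0055,"wx": 0.0,"wy": 0.0,"wz": 0.0,"grip": 0.0}
    - {"x": -0.0055,"y": 0.0,"z": 0.0055,"wx": 0.0,"wy": 0.0,"wz": 0.0,"grip": 0.0}
    - {"x": 0.0,"y": 0.0,"z": 0.0,"wx": 0.0,"wy": 0.0,"wz": 0.0,"grip": 0.0}
    - {"x": 0.0,"y": 0.0,"z": 0.0,"wx": 0.0,"wy": 0.0,"wz": 0.0,"grip": 0.0}

```text
clock: 18.3
eef_pos: [542.0, -182.7, 60.5]
eef_rot: [-3.141, -0.786, 1.918]
wrist_force: [0.3, 0.1, -3.2]
finger_gap: 59.8
```

Run:
```python
from h import *
s,M=st(); print(s["moment"].round(2))
shot("side","s14");p,d,K,W=load("s14");cv2.imwrite("pics/s14z.png",cv2.resize(p[140:220,260:350],None,fx=8,fy=7,interpolation=2)[:,:,::-1])
```

```text
J [-0.59   0.878  1.165  0.44   1.758 -1.005] p [ 542.  -182.7   60.5] F [ 0.3  0.1 -3.2] gap 59.8 t 18.3
[[-0.241  0.94  -0.241]
 [ 0.665  0.341  0.665]
 [ 0.707 -0.    -0.707]]
[-0.64 -0.16  0.04]
```

View pics/s14z.png

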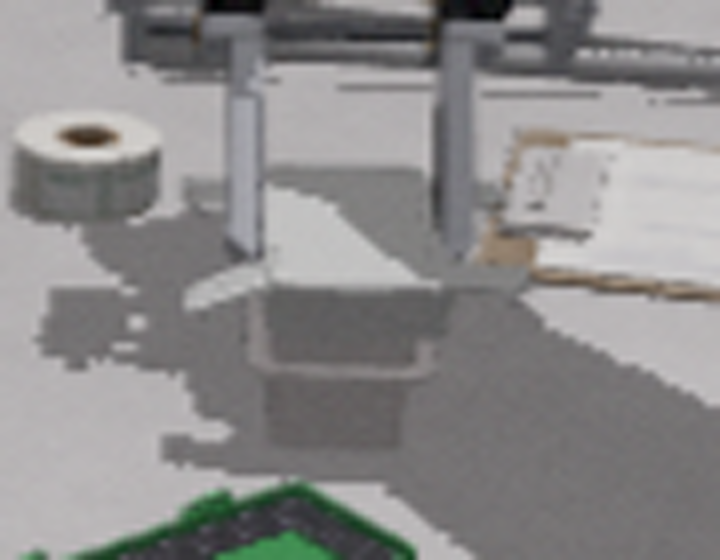

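Run:
```python
from h import *
u=np.array([-.341,.94]);v=np.array([.94,.341])
def ex(fn,zs,um):
    p,d,K,W=load(fn);C=cloud(d,K,W)
    for z0,z1 in zs:
        X=C-[546,-192.3,0]; U=X[...,:2]@u;V=X[...,:2]@v
        m=(U>um)&(U<70)&(abs(V)<36)&(C[...,2]>z0)&(C[...,2]<z1)
        print(fn,z0,m.sum(),"U",np.percentile(U[m],[5,50,95]).round(1),"V",np.percentile(V[m],[0,2,98,100]).round(1))
ex("s14",[(54,60),(60,66),(66,72),(72,75)],45)
ex("s12",[(71,77),(77,83),(83,89)],45)
ex("side0",[(5,15),(15,25),(25,34),(36,40),(42,50),(50,58)],38)
ex("s14",[(5,15),(15,25),(25,34),(36,40),(42,50)],38)
p,d,K,W=load("s14");c=cv2.cvtColor(p,6)[165:215,280:330];c=cv2.normalize(np.clip(c,60,150),None,0,255,cv2.NORM_MINMAX);cv2.imwrite("pics/s14y.png",cv2.resize(c,None,fx=12,fy=12,interpolation=2))
```

```text
s14 54 37 U [54.9 57.5 59.2] V [-28.5 -26.4  29.2  29.3]
s14 60 47 U [54.4 57.8 60.4] V [-28.5 -28.1  29.4  29.5]
s14 66 42 U [54.3 57.4 59.4] V [-30.1 -28.   32.5  32.6]
s14 72 37 U [50.9 57.5 59.6] V [-35.4 -33.6  35.2  35.3]
s12 71 31 U [50.9 55.  56.3] V [-27.6 -27.5  30.1  30.1]
s12 77 53 U [50.6 54.4 57. ] V [-26.8 -24.5  30.2  30.5]
s12 83 47 U [51.2 54.5 56.5] V [-28.8 -26.7  31.2  33.5]
side0 5 53 U [46.9 49.  52.3] V [-17.7 -17.6  23.4  25.6]
side0 15 51 U [45.9 48.9 52.1] V [-19.5 -17.3  23.8  23.9]
side0 25 45 U [46.  49.6 52.7] V [-19.  -18.8  24.3  24.3]
side0 36 30 U [42.  53.1 58.2] V [-26.5 -25.9  33.2  33.2]
side0 42 51 U [49.5 51.3 54.5] V [-19.6 -19.5  25.6  25.9]
side0 50 48 U [48.2 51.  54.3] V [-21.8 -19.4  26.2  26.3]
s14 5 54 U [45.1 49.8 51.5] V [-18.  -17.4  25.3  25.6]
s14 15 51 U [46.2 49.4 51.8] V [-19.7 -19.1  23.9  24.3]
s14 25 46 U [46.7 49.3 51.8] V [-18.7 -18.4  24.2  24.4]
s14 36 30 U [46.6 54.8 58.4] V [-28.1 -26.8  31.9  33.4]
s14 42 51 U [48.8 51.3 54.3] V [-20.  -19.8  25.7  25.8]
```

View pics/s14y.png

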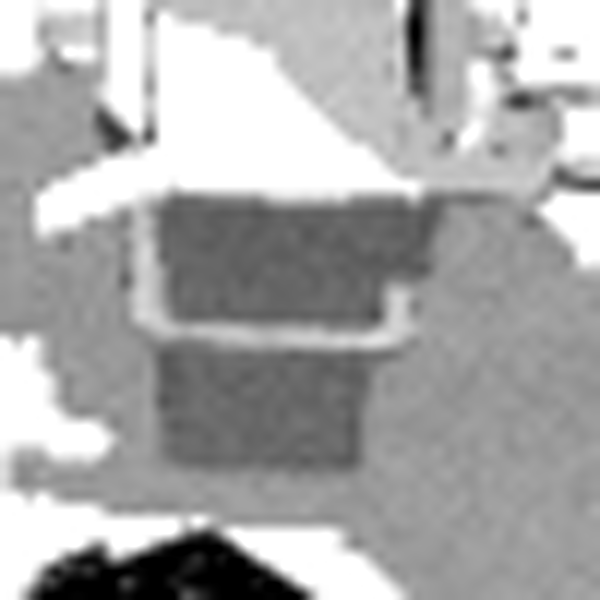

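Call:
play_rows:
  commands:
    - {"x": 0.0,"y": 0.0023,"z": -0.0005,"wx": 0.0,"wy": 0.0,"wz": 0.0,"grip": 0.0}
    - {"x": -0.0021,"y": 0.0,"z": 0.0021,"wx": 0.0,"wy": 0.0,"wz": 0.0,"grip": 0.0}
    - {"x": -0.0021,"y": 0.0,"z": 0.0021,"wx": 0.0,"wy": 0.0,"wz": 0.0,"grip": 0.0}
    - {"x": 0.0,"y": 0.0,"z": 0.0,"wx": 0.0,"wy": 0.0,"wz": 0.0,"grip": 0.0}

```text
clock: 18.85
eef_pos: [544.1, -182.1, 54.6]
eef_rot: [-3.141, -0.786, 1.918]
wrist_force: [0.7, -0.7, -4.1]
finger_gap: 59.6
```

Call:
play_rows:
  commands:
    - {"x": -0.0014,"y": 0.0,"z": 0.0014,"wx": 0.0,"wy": 0.0,"wz": 0.0,"grip": 0.0}
    - {"x": -0.0014,"y": 0.0,"z": 0.0014,"wx": 0.0,"wy": 0.0,"wz": 0.0,"grip": 0.0}
    - {"x": 0.0,"y": 0.0,"z": 0.0,"wx": 0.0,"wy": 0.0,"wz": 0.0,"grip": 0.0}

```text
clock: 19.23
eef_pos: [544.2, -182.1, 50.8]
eef_rot: [-3.141, -0.786, 1.918]
wrist_force: [0.5, -0.5, -3.4]
finger_gap: 60.0
```

Call:
play_rows:
  commands:
    - {"x": -0.0011,"y": 0.0,"z": 0.0011,"wx": 0.0,"wy": 0.0,"wz": 0.0,"grip": 0.0}
    - {"x": -0.0007,"y": 0.0,"z": 0.0007,"wx": 0.0,"wy": 0.0,"wz": 0.0,"grip": 0.0}
    - {"x": 0.0,"y": 0.0,"z": 0.0,"wx": 0.0,"wy": 0.0,"wz": 0.0,"grip": 0.0}

```text
clock: 19.6
eef_pos: [544.2, -182.2, 48.4]
eef_rot: [-3.141, -0.785, 1.918]
wrist_force: [-0.0, 0.1, -1.6]
finger_gap: 59.7
```

Call:
play_rows:
  commands:
    - {"x": -0.0007,"y": 0.0,"z": 0.0007,"wx": 0.0,"wy": 0.0,"wz": 0.0,"grip": 0.0}
    - {"x": 0.0,"y": 0.0,"z": 0.0,"wx": 0.0,"wy": 0.0,"wz": 0.0,"grip": 0.0}

```text
clock: 19.85
eef_pos: [544.3, -182.2, 47.9]
eef_rot: [3.141, -0.785, 1.919]
wrist_force: [-0.6, 0.4, 2.2]
finger_gap: 59.6
```

Call:
play_rows:
  commands:
    - {"x": -0.001,"y": 0.0,"z": 0.001,"wx": 0.0,"wy": 0.0,"wz": 0.0,"grip": 0.0}
    - {"x": 0.0,"y": 0.0,"z": 0.0,"wx": 0.0,"wy": 0.0,"wz": 0.0,"grip": 0.0}

```text
clock: 20.1
eef_pos: [544.7, -182.1, 47.7]
eef_rot: [3.139, -0.786, 1.92]
wrist_force: [-2.4, 1.3, 11.7]
finger_gap: 59.9
```

Run:
```python
from h import *
s,M=st()
shot("side","s15");p,d,K,W=load("s15");cv2.imwrite("pics/s15z.png",cv2.resize(p[140:220,260:350],None,fx=8,fy=7,interpolation=2)[:,:,::-1])
C=cloud(d,K,W);u=np.array([-.341,.94]);v=np.array([.94,.341]);X=C-[545,-190,0];U=X[...,:2]@u;V=X[...,:2]@v
m=(abs(U)<50)&(abs(V)<24)&(C[...,2]>58)&(C[...,2]<72)
print(m.sum(),np.linalg.lstsq(np.c_[U[m],V[m],np.ones(m.sum())],C[m][:,2],rcond=None)[0])
```

```text
J [-0.588  0.899  1.16   0.441  1.742 -1.011] p [ 544.7 -182.1   47.7] F [-2.4  1.3 11.7] gap 59.9 t 20.1
[[-0.242  0.94  -0.24 ]
 [ 0.664  0.341  0.665]
 [ 0.707  0.002 -0.707]]
276 [-1.51148391e-03 -2.65499197e-02  6.37200291e+01]
```

View pics/s15z.png

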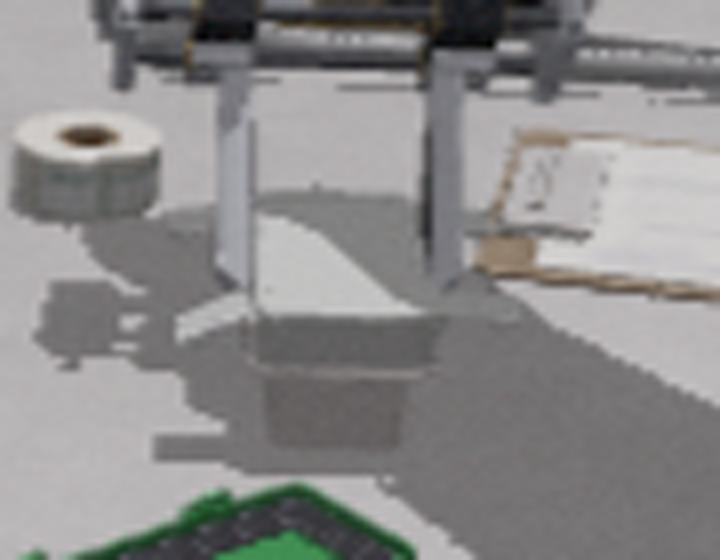

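Call:
play_rows:
  commands:
    - {"x": 0.0007,"y": 0.0,"z": -0.0007,"wx": 0.0,"wy": 0.0,"wz": 0.0,"grip": 0.0}
    - {"x": 0.0,"y": 0.0,"z": 0.0,"wx": 0.0,"wy": 0.0,"wz": 0.0,"grip": 1.0}
    - {"x": 0.0,"y": 0.0,"z": 0.0,"wx": 0.0,"wy": 0.0,"wz": 0.0,"grip": 1.0}
    - {"x": 0.0,"y": 0.0,"z": 0.0,"wx": 0.0,"wy": 0.0,"wz": 0.0,"grip": 1.0}
    - {"x": 0.0,"y": 0.0,"z": 0.0,"wx": 0.0,"wy": 0.0,"wz": 0.0,"grip": 1.0}
    - {"x": 0.0,"y": 0.0,"z": 0.0,"wx": 0.0,"wy": 0.0,"wz": 0.0,"grip": 1.0}
    - {"x": 0.0,"y": 0.0,"z": -0.03,"wx": 0.0,"wy": 0.0,"wz": 0.0,"grip": 1.0}
    - {"x": 0.0,"y": 0.0,"z": -0.05,"wx": 0.0,"wy": 0.0,"wz": 0.0,"grip": 1.0}
    - {"x": 0.05,"y": 0.0,"z": -0.02,"wx": 0.0,"wy": 0.0,"wz": 0.0,"grip": 1.0}
    - {"x": 0.05,"y": 0.0,"z": 0.0,"wx": 0.0,"wy": 0.0,"wz": 0.0,"grip": 1.0}
    - {"x": 0.0,"y": 0.0,"z": 0.0,"wx": 0.0,"wy": -9.0,"wz": 0.0,"grip": 1.0}
    - {"x": 0.0,"y": 0.0,"z": 0.0,"wx": 0.0,"wy": -9.0,"wz": 0.0,"grip": 1.0}
    - {"x": 0.0,"y": 0.0,"z": 0.0,"wx": 0.0,"wy": -9.0,"wz": 0.0,"grip": 1.0}
    - {"x": 0.0,"y": 0.0,"z": 0.0,"wx": 0.0,"wy": -9.0,"wz": 0.0,"grip": 1.0}
    - {"x": 0.0,"y": 0.0,"z": 0.0,"wx": 0.0,"wy": -9.0,"wz": 0.0,"grip": 1.0}
    - {"x": 0.0,"y": 0.0,"z": 0.0,"wx": 0.0,"wy": 0.0,"wz": 0.0,"grip": 1.0}
    - {"x": 0.0,"y": 0.0,"z": 0.0,"wx": 0.0,"wy": 0.0,"wz": 0.0,"grip": 1.0}

```text
clock: 22.28
eef_pos: [544.3, -182.3, 188.5]
eef_rot: [-3.142, -0.002, 1.918]
wrist_force: [0.4, -0.5, 0.5]
finger_gap: 94.0
```

```bash
cat > lid.py <<'E'
from h import *
def face(p,d,K,W,c0=(545.5,-189.5),ang=109.9):
    C=cloud(d,K,W);u=np.array([np.cos(np.radians(ang)),np.sin(np.radians(ang))]);v=np.array([u[1],-u[0]]);X=C-[*c0,0];U=X[...,:2]@u;V=X[...,:2]@v
    m=(abs(U)<50)&(abs(V)<26)&(C[...,2]>55)&(C[...,2]<80)
    print("face",m.sum(),np.linalg.lstsq(np.c_[U[m],V[m],np.ones(m.sum())],C[m][:,2],rcond=None)[0].round(3))
    m=(abs(U)<75)&(abs(V)<75)&(C[...,2]>60)&(C[...,2]<68)&(abs(V)<40)
    r=cv2.minAreaRect(C[m][:,:2].astype(np.float32)); print("rect",np.round(r[0],1),np.round(r[1],1),round(r[2],1))
    return C,U,V
E
python3 - <<'E'
from lid import *
s,M=st()
for n in("side","scene","wrist"):
    r=shot(n,"t1"+n); print(n);face(*r)
    p=r[0]
    c=p[140:220,260:350] if n=="side" else p[200:290,240:340] if n=="scene" else p
    cv2.imwrite("pics/t1%sz.png"%n,cv2.resize(c,None,fx=7 if n!="wrist" else 1.5,fy=6.5 if n!="wrist" else 1.5,interpolation=2)[:,:,::-1])
E
```

```text
J [-0.388  0.368  1.471  0.002  1.304 -0.735] p [ 544.3 -182.3  188.5] F [ 0.4 -0.5  0.5] gap 94.0 t 22.27
[[-0.34   0.94  -0.001]
 [ 0.94   0.34   0.002]
 [ 0.002 -0.    -1.   ]]
side
face 303 [-1.0000e-03 -7.0000e-03  6.3181e+01]
rect [ 545.6 -189.7] [ 79.7 116.7] 19.8
scene
face 811 [ 2.0000e-03 -1.0000e-03  6.1606e+01]
rect [ 546.2 -191.2] [ 79.7 110.1] 19.7
wrist
face 3653 [ 1.000e-03 -5.000e-03  6.244e+01]
rect [ 544.8 -189.2] [ 79.7 109.7] 21.0
```

View pics/t1sidez.png

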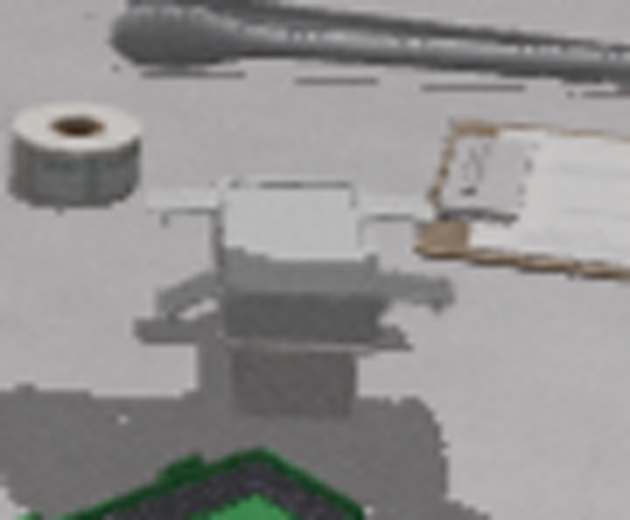

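View pics/t1scenez.png

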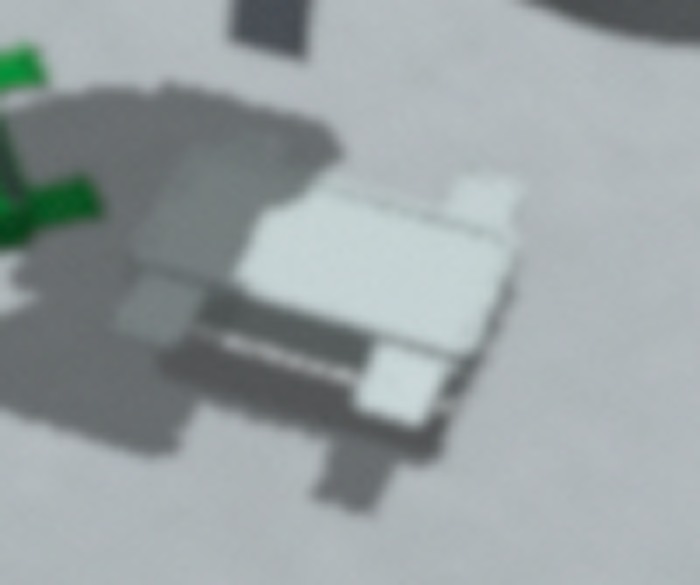

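View pics/t1wristz.png

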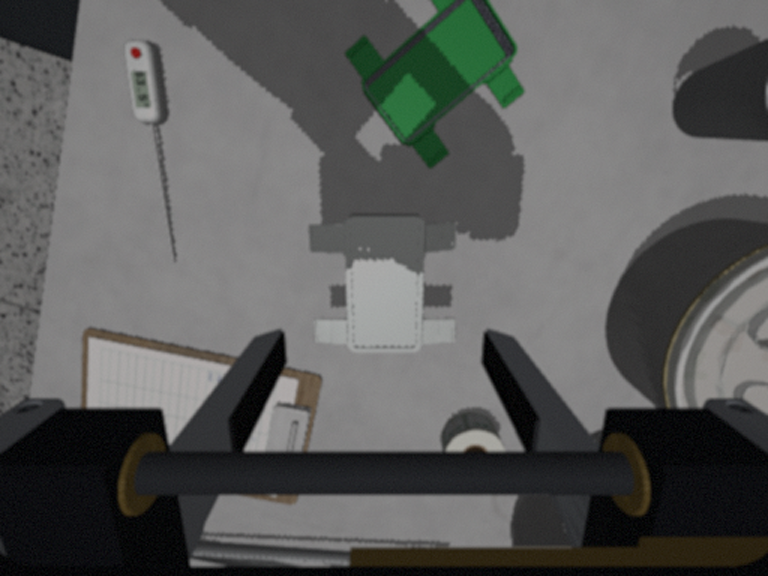

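Call:
play_rows:
  commands:
    - {"x": -0.0457,"y": 0.0,"z": 0.0,"wx": 0.0,"wy": 0.0,"wz": 0.0,"grip": 1.0}
    - {"x": 0.0,"y": 0.0,"z": 0.05,"wx": 0.0,"wy": 0.0,"wz": 0.0,"grip": 1.0}
    - {"x": 0.0,"y": 0.0,"z": 0.04,"wx": 0.0,"wy": 0.0,"wz": 0.0,"grip": 1.0}
    - {"x": 0.0,"y": 0.0,"z": 0.0,"wx": 0.0,"wy": 0.0,"wz": 0.0,"grip": 1.0}
    - {"x": 0.0,"y": 0.0,"z": 0.0,"wx": 0.0,"wy": 0.0,"wz": 0.0,"grip": 1.0}
  squeeze: 12

```text
clock: 23.05
eef_pos: [560.5, -225.7, 100.1]
eef_rot: [3.14, 0.001, 1.918]
wrist_force: [1.2, 0.0, 0.3]
finger_gap: 94.0
```

Run:
```python
from h import *
s,M=st(); print(M.T@(np.array([559.8,-225.3,33])-s["eef_pos"]))
shot("side","t2");p=load("t2")[0];cv2.imwrite("pics/t2z.png",cv2.resize(p[110:220,240:350],None,fx=6,fy=5,interpolation=2)[:,:,::-1])
```

```text
J [-0.444  0.519  1.47   0.     1.152 -0.791] p [ 560.5 -225.7  100.1] F [1.2 0.  0.3] gap 94.0 t 23.05
[[-0.34   0.94   0.002]
 [ 0.94   0.34  -0.   ]
 [-0.001  0.001 -1.   ]]
[ 0.70184155 -0.60963403 67.11948572]
```

View pics/t2z.png

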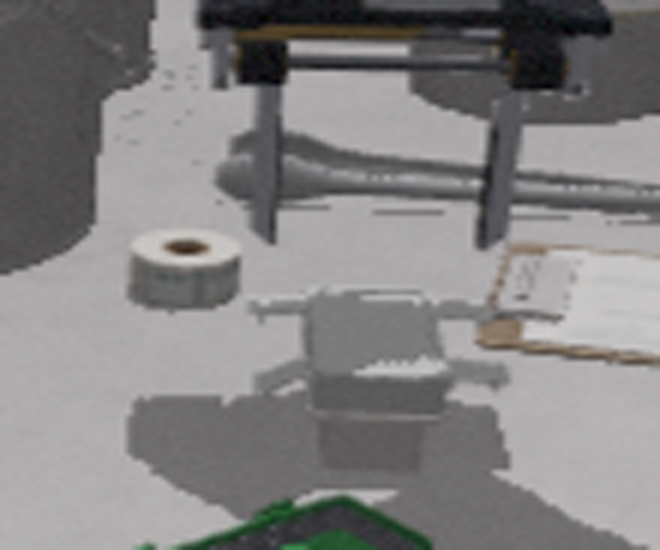

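Fingers are centred above the far flap pair (tips at about crop (268,240), (490,245), flaps below at (275,308), (465,312)). Descend, pushing the flaps down.

Call:
play_rows:
  commands:
    - {"x": 0.0005,"y": -0.0003,"z": 0.035,"wx": 0.0,"wy": 0.0,"wz": 0.0,"grip": 1.0}
    - {"x": 0.0,"y": 0.0,"z": 0.01,"wx": 0.0,"wy": 0.0,"wz": 0.0,"grip": 1.0}
    - {"x": 0.0,"y": 0.0,"z": 0.01,"wx": 0.0,"wy": 0.0,"wz": 0.0,"grip": 1.0}
    - {"x": 0.0,"y": 0.0,"z": 0.01,"wx": 0.0,"wy": 0.0,"wz": 0.0,"grip": 1.0}
    - {"x": 0.0,"y": 0.0,"z": 0.002,"wx": 0.0,"wy": 0.0,"wz": 0.0,"grip": 1.0}
    - {"x": 0.0,"y": 0.0,"z": 0.0,"wx": 0.0,"wy": 0.0,"wz": 0.0,"grip": 1.0}

```text
clock: 23.85
eef_pos: [559.5, -224.8, 31.7]
eef_rot: [3.141, 0.0, 1.918]
wrist_force: [0.5, 0.6, 0.1]
finger_gap: 94.0
```

Run:
```python
from h import *
s,M=st()
shot("side","t3");p=load("t3")[0];cv2.imwrite("pics/t3z.png",cv2.resize(p[110:220,240:350],None,fx=6,fy=5,interpolation=2)[:,:,::-1])
```

```text
J [-0.443  0.604  1.514  0.     1.023 -0.79 ] p [ 559.5 -224.8   31.7] F [0.5 0.6 0.1] gap 94.0 t 23.85
[[-0.341  0.94   0.   ]
 [ 0.94   0.341 -0.   ]
 [-0.     0.    -1.   ]]
```

View pics/t3z.png

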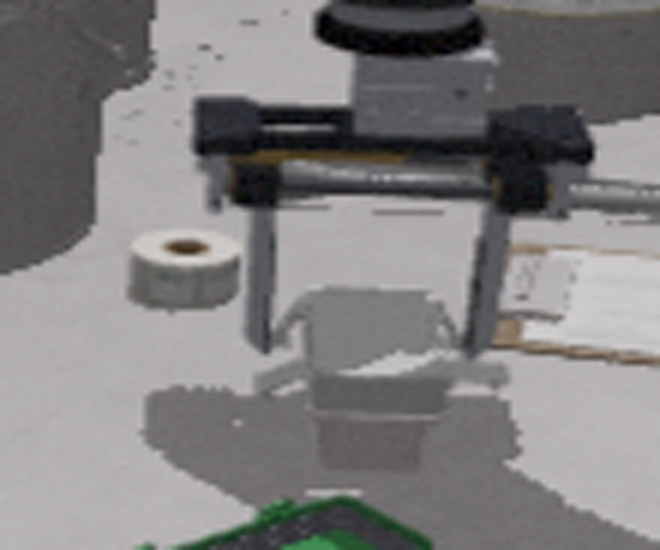

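Call:
play_rows:
  commands:
    - {"x": 0.0,"y": 0.0,"z": 0.0,"wx": 0.0,"wy": 0.0,"wz": 0.0,"grip": 0.6}
    - {"x": 0.0,"y": 0.0,"z": 0.0,"wx": 0.0,"wy": 0.0,"wz": 0.0,"grip": 0.0}
    - {"x": 0.0,"y": 0.0,"z": 0.0,"wx": 0.0,"wy": 0.0,"wz": 0.0,"grip": 0.0}
    - {"x": 0.0,"y": 0.0,"z": 0.0,"wx": 0.0,"wy": 0.0,"wz": 0.0,"grip": 0.0}
    - {"x": 0.0,"y": 0.0,"z": 0.0,"wx": 0.0,"wy": 0.0,"wz": 0.0,"grip": 0.0}
    - {"x": 0.0,"y": 0.0,"z": 0.0,"wx": 0.0,"wy": 0.0,"wz": 0.0,"grip": 0.0}
  squeeze: 12

```text
clock: 24.65
eef_pos: [559.1, -224.6, 31.2]
eef_rot: [-3.141, -0.001, 1.918]
wrist_force: [-1.6, 1.7, -6.0]
finger_gap: 69.2
```

Run:
```python
from h import *
s,M=st()
shot("side","t4");p=load("t4")[0];cv2.imwrite("pics/t4z.png",cv2.resize(p[110:220,240:350],None,fx=6,fy=5,interpolation=2)[:,:,::-1])
```

```text
J [-0.443  0.605  1.515 -0.     1.023 -0.79 ] p [ 559.1 -224.6   31.2] F [-1.6  1.7 -6. ] gap 69.2 t 24.65
[[-0.341  0.94  -0.001]
 [ 0.94   0.341  0.   ]
 [ 0.001 -0.001 -1.   ]]
```

View pics/t4z.png

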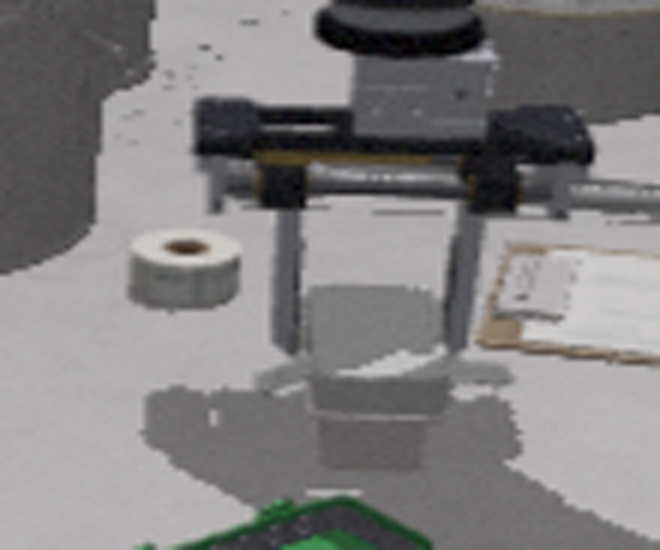

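Call:
play_rows:
  commands:
    - {"x": 0.0,"y": 0.0,"z": 0.0005,"wx": 0.0,"wy": 0.0,"wz": 0.0,"grip": 1.0}
    - {"x": 0.0,"y": 0.0,"z": 0.0,"wx": 0.0,"wy": 0.0,"wz": 0.0,"grip": 1.0}
    - {"x": 0.0,"y": 0.0,"z": 0.0,"wx": 0.0,"wy": 0.0,"wz": 0.0,"grip": 1.0}
    - {"x": 0.0,"y": 0.0,"z": 0.0,"wx": 0.0,"wy": 0.0,"wz": 0.0,"grip": 1.0}
    - {"x": 0.0,"y": 0.0,"z": -0.035,"wx": 0.0,"wy": 0.0,"wz": 0.0,"grip": 1.0}
    - {"x": 0.0,"y": 0.0,"z": -0.035,"wx": 0.0,"wy": 0.0,"wz": 0.0,"grip": 1.0}
    - {"x": 0.038,"y": 0.0,"z": 0.0,"wx": 0.0,"wy": 0.0,"wz": 0.0,"grip": 1.0}
    - {"x": 0.038,"y": 0.0,"z": 0.0,"wx": 0.0,"wy": 0.0,"wz": 0.0,"grip": 1.0}
    - {"x": 0.0,"y": 0.0,"z": 0.0,"wx": 0.0,"wy": 0.0,"wz": 0.0,"grip": 1.0}
    - {"x": 0.0,"y": 0.0,"z": 0.0,"wx": 0.0,"wy": 0.0,"wz": 0.0,"grip": 1.0}

```text
clock: 25.95
eef_pos: [533.8, -153.8, 101.2]
eef_rot: [3.141, 0.001, 1.918]
wrist_force: [-0.1, -0.2, -0.3]
finger_gap: 94.1
```

Run:
```python
from lid import *
s,M=st(); print(M.T@(np.array([533.8,-153.9,32])-s["eef_pos"]))
r=shot("side","t5");p=r[0];cv2.imwrite("pics/t5z.png",cv2.resize(p[110:220,240:350],None,fx=6,fy=5,interpolation=2)[:,:,::-1]); face(*r)
r=shot("scene","t6");p=r[0];cv2.imwrite("pics/t6z.png",cv2.resize(p[200:290,240:340],None,fx=7,fy=6,interpolation=2)[:,:,::-1]); face(*r)
```

```text
J [-0.346  0.418  1.617 -0.     1.106 -0.694] p [ 533.8 -153.8  101.2] F [-0.1 -0.2 -0.3] gap 94.1 t 25.95
[[-0.341  0.94   0.001]
 [ 0.94   0.341 -0.   ]
 [-0.001  0.    -1.   ]]
[-0.07890378 -0.12011918 69.24555197]
face 300 [ 1.0000e-03 -1.2000e-02  6.3189e+01]
rect [ 543.5 -191.2] [ 75. 117.] 18.0
face 781 [ 3.0000e-03 -1.0000e-03  6.1658e+01]
rect [ 542.6 -193.8] [ 70.  108.7] 20.1
```

View pics/t5z.png

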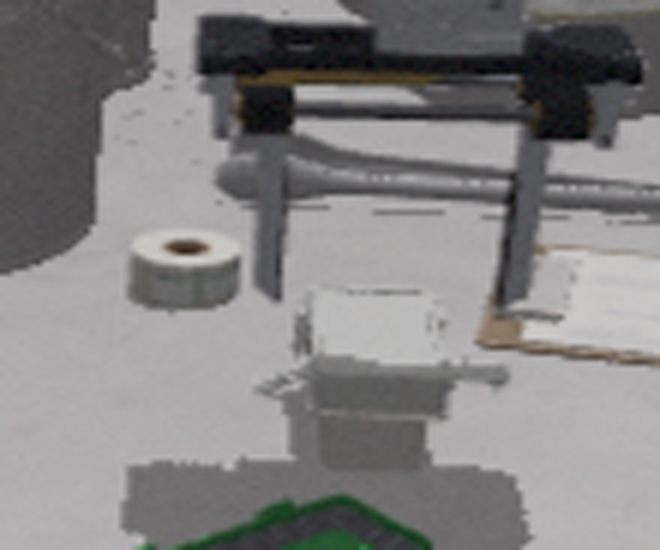

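View pics/t6z.png

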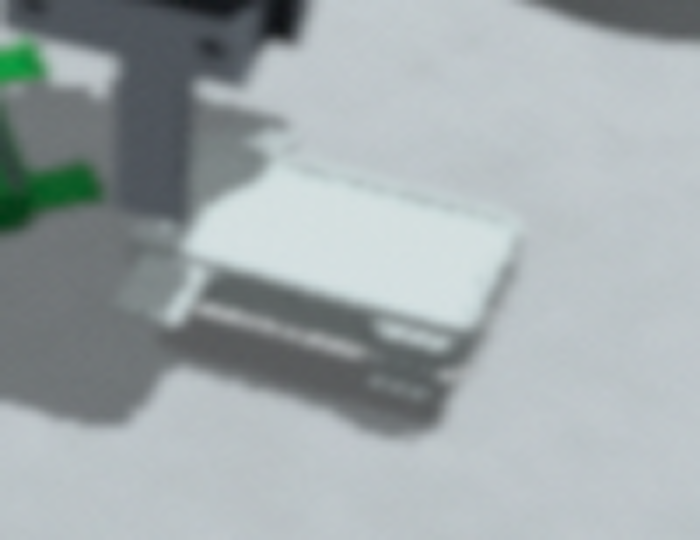

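Call:
play_rows:
  commands:
    - {"x": 0.0,"y": 0.0,"z": 0.035,"wx": 0.0,"wy": 0.0,"wz": 0.0,"grip": 1.0}
    - {"x": 0.0,"y": 0.0,"z": 0.01,"wx": 0.0,"wy": 0.0,"wz": 0.0,"grip": 1.0}
    - {"x": 0.0,"y": 0.0,"z": 0.01,"wx": 0.0,"wy": 0.0,"wz": 0.0,"grip": 1.0}
    - {"x": 0.0,"y": 0.0,"z": 0.01,"wx": 0.0,"wy": 0.0,"wz": 0.0,"grip": 1.0}
    - {"x": 0.0,"y": 0.0,"z": 0.004,"wx": 0.0,"wy": 0.0,"wz": 0.0,"grip": 1.0}
    - {"x": 0.0,"y": 0.0,"z": 0.0,"wx": 0.0,"wy": 0.0,"wz": 0.0,"grip": 1.0}
    - {"x": 0.0,"y": 0.0,"z": 0.0,"wx": 0.0,"wy": 0.0,"wz": 0.0,"grip": 1.0}

```text
clock: 26.92
eef_pos: [533.7, -153.3, 32.4]
eef_rot: [3.141, 0.0, 1.918]
wrist_force: [0.6, -0.3, -0.3]
finger_gap: 94.1
```

Run:
```python
from h import *
s,M=st()
shot("side","t7");p=load("t7")[0];cv2.imwrite("pics/t7z.png",cv2.resize(p[110:220,240:350],None,fx=6,fy=5,interpolation=2)[:,:,::-1])
```

```text
J [-0.346  0.514  1.66   0.     0.967 -0.693] p [ 533.7 -153.3   32.4] F [ 0.6 -0.3 -0.3] gap 94.1 t 26.93
[[-0.341  0.94   0.001]
 [ 0.94   0.341 -0.   ]
 [-0.     0.    -1.   ]]
```

View pics/t7z.png

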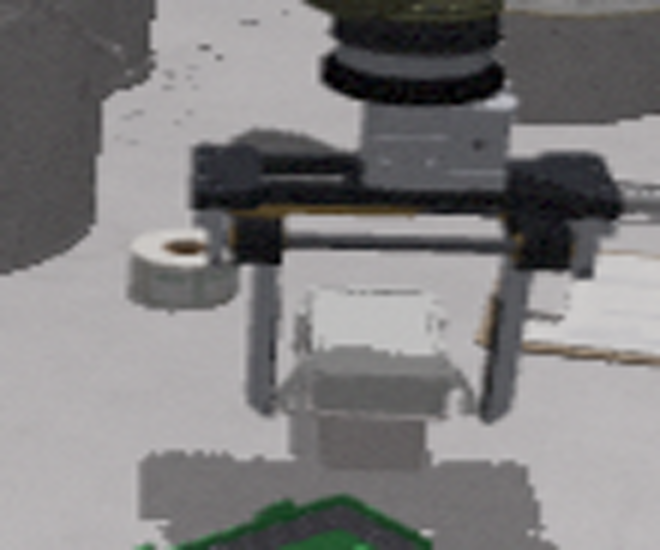

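Call:
play_rows:
  commands:
    - {"x": 0.0,"y": 0.0,"z": 0.0,"wx": 0.0,"wy": 0.0,"wz": 0.0,"grip": 0.6}
    - {"x": 0.0,"y": 0.0,"z": 0.0,"wx": 0.0,"wy": 0.0,"wz": 0.0,"grip": 0.0}
    - {"x": 0.0,"y": 0.0,"z": 0.0,"wx": 0.0,"wy": 0.0,"wz": 0.0,"grip": 0.0}
    - {"x": 0.0,"y": 0.0,"z": 0.0,"wx": 0.0,"wy": 0.0,"wz": 0.0,"grip": 0.0}
    - {"x": 0.0,"y": 0.0,"z": 0.0,"wx": 0.0,"wy": 0.0,"wz": 0.0,"grip": 0.0}
    - {"x": 0.0,"y": 0.0,"z": 0.0,"wx": 0.0,"wy": 0.0,"wz": 0.0,"grip": 0.0}
  squeeze: 12

```text
clock: 27.72
eef_pos: [533.3, -153.3, 31.8]
eef_rot: [-3.141, -0.0, 1.918]
wrist_force: [-0.4, -3.2, -6.3]
finger_gap: 69.3
```

Call:
play_rows:
  commands:
    - {"x": 0.0,"y": 0.0,"z": 0.0005,"wx": 0.0,"wy": 0.0,"wz": 0.0,"grip": 1.0}
    - {"x": 0.0,"y": 0.0,"z": 0.0,"wx": 0.0,"wy": 0.0,"wz": 0.0,"grip": 1.0}
    - {"x": 0.0,"y": 0.0,"z": 0.0,"wx": 0.0,"wy": 0.0,"wz": 0.0,"grip": 1.0}
    - {"x": 0.0,"y": 0.0,"z": 0.0,"wx": 0.0,"wy": 0.0,"wz": 0.0,"grip": 1.0}
    - {"x": 0.0,"y": 0.0,"z": -0.035,"wx": 0.0,"wy": 0.0,"wz": 0.0,"grip": 1.0}
    - {"x": 0.0,"y": 0.0,"z": -0.06,"wx": 0.0,"wy": 0.0,"wz": 0.0,"grip": 1.0}
    - {"x": 0.0,"y": 0.0,"z": -0.06,"wx": 0.0,"wy": 0.0,"wz": 0.0,"grip": 1.0}
    - {"x": -0.01,"y": 0.0,"z": -0.05,"wx": 0.0,"wy": 0.0,"wz": 0.0,"grip": 1.0}
    - {"x": -0.03,"y": 0.0,"z": 0.0,"wx": 0.0,"wy": 0.0,"wz": 0.0,"grip": 1.0}
    - {"x": 0.0,"y": 0.0,"z": 0.0,"wx": 0.0,"wy": 0.0,"wz": 0.0,"grip": 1.0}

```text
clock: 28.98
eef_pos: [547.2, -192.0, 236.3]
eef_rot: [3.142, 0.0, 1.917]
wrist_force: [0.3, 0.3, -1.1]
finger_gap: 93.9
```

Run:
```python
from lid import *
s,M=st()
for n in("side","scene","wrist"):
    r=shot(n,"v"+n); C,U,V=face(*r); p=r[0]
    for a,b in((20,55),(-55,-20)):
        for z0,z1 in((31,37),(37,43),(43,49),(49,56)):
            m=(U>a)&(U<b)&(abs(V)<60)&(C[...,2]>z0)&(C[...,2]<z1)
            if m.sum()>8: print(n,a,z0,m.sum(),np.percentile(V[m],[1,10,90,99]).round(1))
    c=p[140:220,260:340] if n=="side" else p[200:290,240:340] if n=="scene" else p[100:280,170:400]
    cv2.imwrite("pics/v%sz.png"%n,cv2.resize(c,None,fx=7 if n!="wrist" else 3,fy=6.5 if n!="wrist" else 3,interpolation=2)[:,:,::-1])
```

```text
J [-0.401  0.346  1.389 -0.     1.407 -0.747] p [ 547.2 -192.   236.3] F [ 0.3  0.3 -1.1] gap 93.9 t 28.98
[[-0.339  0.941  0.   ]
 [ 0.941  0.339 -0.   ]
 [-0.     0.    -1.   ]]
face 297 [-1.0000e-03 -5.0000e-03  6.3236e+01]
rect [ 547.7 -187.3] [ 61.9 114.3] 20.8
side 20 31 20 [-31.7 -24.1  35.   36.7]
side 20 37 40 [-31.3 -28.5  32.4  34.5]
side 20 43 31 [-30.6 -27.7  28.1  35.8]
side 20 49 35 [-31.9 -27.2  30.9  36.1]
face 822 [ 1.0000e-03 -0.0000e+00  6.1627e+01]
rect [ 545.4 -191.4] [ 62.8 109.9] 19.3
scene 20 31 20 [-36.5 -35.9 -33.9 -33.2]
scene 20 37 23 [-36.5 -36.  -28.4 -26.8]
scene 20 43 27 [-36.6 -36.  -30.5 -27.3]
scene 20 49 33 [-36.5 -35.9 -30.7 -28.7]
scene -55 31 22 [-35.9 -35.6 -30.4 -27.8]
scene -55 37 33 [-37.  -35.8 -28.7 -25.8]
scene -55 43 30 [-35.5 -35.3 -29.2 -29. ]
scene -55 49 36 [-36.2 -35.8 -29.5 -28.7]
face 2893 [ 1.0000e-03 -1.0000e-03  6.2354e+01]
rect [ 545.6 -189. ] [ 60.3 109.1] 19.8
```

View pics/vsidez.png

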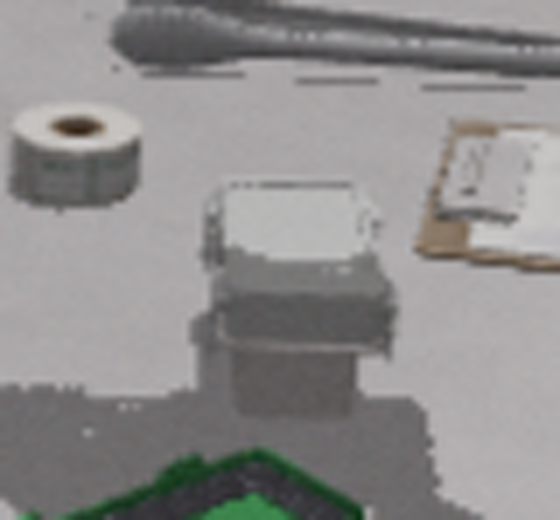

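View pics/vscenez.png

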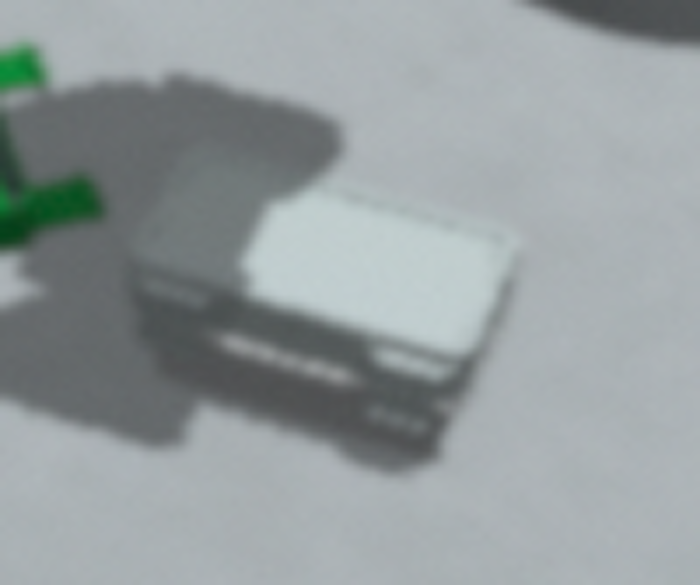

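View pics/vwristz.png

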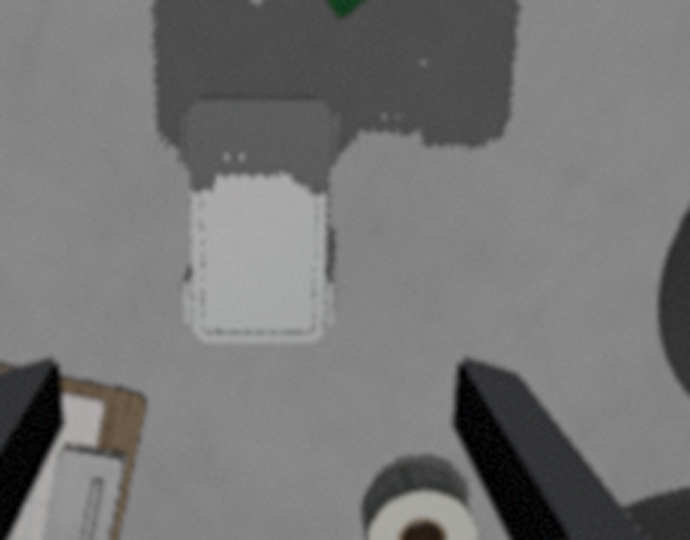

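Run:
```python
from h import *
print(manip.sign_off(), manip.read_state()["clock"])
```

```text
the job is handed in; nothing more can be done
the job is handed in; nothing more can be done
```

The lid is on the box the right way up, its four flaps are folded under the rail, and the job was handed in at about 29 s of the 72 s.

- **Turning and seating:** I stood the lid on its end, regrasped it from its top side and turned it over. I then lowered it onto the box until the downward force reached about 12 N.
- **Flaps:** I folded each end's pair with the open fingers, then squeezed both flaps of the pair together at 12 N. The opening closed to 69.2 and 69.3 mm, which matches the 70 mm given for folded flaps.
- **Last checks:** The lid reads level. The flaps that can be seen hang straight at about 36 mm from the middle. The far flap on the +x side is hidden in the final pictures, so for it I rely only on the 69.2 mm closing reading.
- **A disagreement:** Depth puts the top face at 61.6 mm (scene), 62.4 mm (wrist) and 63.2 mm (side), against the nominal 64 mm. The arm's own contact height gave about 63.5 mm, so I put this down to the roughly 2 mm camera calibration.
- **Other things:** I saw no contact with the other objects and they looked unmoved in the pictures, but I did not re-measure their positions.

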